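Pack the training kit into the sideboard drawer and bolt it

ROBOT

A 6-joint arm with a two-finger parallel gripper is mounted at the origin on the work surface. World frame = base frame: x ahead of the robot, y to its left, z up, the work surface at z = 0. Lengths are in m, angles in degrees, forces in N, time in s.
With the tool pointing down it reaches from about 0.35 to 0.875 m from the base axis. Payload 4.2 kg.
Tool frame: the origin (TCP) lies midway between the tips of the shut fingers; the grasp point (between the pads) lies 19 mm behind it (hold_point_z is the z of the grasp point in the tool frame, in m); z points along the fingers, y is the direction in which the jaws open and shut (so a half turn about z gives the same grasp; the last joint's range is limited). The gripper opens to 87 mm and grips with 3 to 60 N. Pads are 19 mm wide; open, the fingers measure 117 mm over their backs; the gripper's body (75 mm by 190 mm) begins 51 mm behind the grasp point.
Start: joints at [-50.271, 22.042, 0.453, 0, -68.411, -14.817], TCP at [0.263, -0.567, 0.223] pointing down, gripper open.
Joint ranges: [-179.83, 179.83], [-69.29, 118.12], [-61.27, 80.66], [-181.25, 117.63], [-171.15, -9.14], [-177.46, 177.46]. Speed limits (degrees/s): [159.86, 159.86, 180, 180, 180, 180].

INTERFACE

Orientations are given as a 3x3 rotation matrix whose columns are the frame's x, y, z axes.
In Python, from station import * gives the robot as it stands. The module is installed in compiled form; this text tells all that it offers.
- The arm moves only by the tool jog_arm, never from a script. Its argument "moves" is a list of rows, each a list of 7 numbers: the closure, from -1 (fully open) to 1 (shut), then the shift along the tool's x, y, z in m, then the turn, a rotation vector about the tool's x, y, z in rad. In form: [[gripper, x, y, z, wx, wy, wz], ...]. A call has exactly 10 rows; each row is the pose to reach, as a shift and turn from the pose commanded when the call began, along the tool's axes at that moment; what a row does not reach only later rows make up. A row lasts 1/12 s, in which the tool goes at most 41.7 mm and 7.16 degrees, less where a joint would pass 70% of its speed; a pose out of reach is approached as far as the arm can. A call with a gripper value outside its range is refused whole. The fingers move at their own pace and stop on an object; the grip force is fixed at half the most. Time passes only in rows, so rows that repeat a pose let the fingers close, or fill a call up. It gives the time, the measured TCP pose, the force and the opening at its end, in the units of the state.
- sense(): the state, without advancing time (a new reading comes with each control period).
- capture(name): name is "side" or "top"; returns a dict with "frame" (480x640x3 uint8, red, green, blue), "fov_y" (degrees; the focal length in pixels is half the picture's height over the tangent of half this angle, whatever the lens; pixels are square), "cx", "cy" (the principal point, pixels), "k1" (the pictures are not rectified: a ray, as slopes to the right and down, at radius r is drawn at 1 + k1 r^2 times it, then the intrinsics apply), "world_from_camera" (4x4, takes a point from camera to world coordinates). Camera axes: x right, y down, z forward; pixel columns grow to the right and rows downward; lengths in m; the calibration is good to about 2 mm. A picture is of the moment at which its call begins. There is no depth.
- finish_job(): hands the job in, once; it reports no verdict.
The state is a dict: "time_s": time; "joints": joint angles; "joint_velocities": joint speeds; "effort": joint torques, N m; "tcp_pos": TCP position; "ee_rot": TCP orientation; "wrist_force": force on the tool from outside, world axes, zero at the start; "moment": the same for the moment, N m; "gripper_width": opening from 0.0 (shut) to 1.0 (fully open).
Only numpy, scipy, OpenCV 4.12 (cv2) and the standard library are available. Lean on these libraries where they do the work, as an engineer would, in place of code of your own. Each camera call takes 0.05 s, during which the arm holds its last target.

TASK

Pack the training kit away: slide the score pad out from under the black dish, with the shaker staying upright in the dish and the two left standing behind their brass posts (do not lift them or take the stack apart), then lay the pad and every loose kit item that is there (whistle, hand gripper, stopwatch, mouthguard case) in the open drawer. When all of it is in, push the drawer fully shut, slide the barrel bolt all the way across through the drawer's staple with its handle up, and only then turn the handle fully down into the notch. Leave the ball in its tray and the bottle alone.

Things in the scene. Friction and masses are not known exactly. Their poses are not given: they have to be found in the camera images.
- pad: Score pad, a stiff card-covered block 140 x 50 x 10 mm lying flat, with a dark binding rod across its -x end. Origin: centre of its underside; x along its length, z up. At the start its +x half lies under the dish; its -x end sticks out about 60 mm on the robot's side of the two brass posts, and it comes out along its own -x, passing between the posts. Weighs about 90 g.
- dish: Black ceramic dish, foot 106 mm, rim 110 mm across, 22 mm high, inner floor 6 mm above its foot; it stands on the pad with the shaker in it, 1 to 4 mm behind the two smooth posts, which hold it back when the pad is drawn out; it then comes down 10 mm onto the sideboard. Origin: centre of its underside. About 220 g.
- shaker: Closed stainless steel shaker with black clip-on lid, 62 mm across at the top, 54 mm at the foot, 95 mm high, standing in the dish. Origin: centre of its underside. About 140 g.
- posts: Two upright brass posts fixed to the sideboard, 10 mm thick, 52 mm high (with ball tops 13 mm wide), 66 mm apart between centres, so that the pad passes with 3 mm to spare on each side. Origin: midway between their feet; y runs from post to post; the dish stands on the +x side, the pad comes out on the -x side.
- whistle: Blue plastic whistle lying on its side: round body 26 mm across, 20 mm high, with a mouthpiece 12 x 16 mm reaching 33 mm out to +x on the +y flank. Origin: centre of the round body's underside, z up. 20 g. May be absent.
- handgrip: Chrome hand gripper lying flat: two parallel round handles 16 mm thick, 42 mm over both, running along x from -50 to +30 mm, joined by a coil 31 mm across at x = +36 mm; 16 mm high, 102 mm long. Rigid: the handles do not squeeze together. Origin: on the underside, midway between the handles. 120 g. May be absent.
- stopwatch: Black round stopwatch lying flat, 52 mm across, 16 mm high, with a small crown (10 mm thick) sticking out 7 mm on +x. Origin: centre of its underside. 60 g. May be absent.
- case: White mouthguard case, a closed rounded box 66 (x) x 42 (y) x 24 mm high. Origin: centre of its underside. 50 g. May be absent.
- cabinet: Low fixed walnut drawer box, 80 mm high. Origin: at sideboard level under the middle of the closed drawer's front face; its x points into the box, y towards the bolt. The drawer takes up y -131 to +131 mm. The box's roof (72 to 80 mm high) begins at x = +22 mm. A solid plinth (y +133 to +278 mm, x -14 to +232 mm, 80 mm high) carries the bolt on top.
- drawer (a joint): How far the drawer stands open, m: 0 is fully shut, 0.18 is the stop; slides along the cabinet's x and opens to -x; friction about 3 N. The front panel is 20 mm thick and reaches from 4 to 80 mm height, with no protruding handle: it is pushed shut on its face. The staple for the bolt stands on the panel's top edge (its middle at cabinet x +10, y +112 mm when shut, 30 mm tall, 14 mm long along y, 20 mm clear inside).
- drawer_floor (a point): Centre of the drawer's inner floor; moves with the drawer; axes as the cabinet's. The floor is 12 mm above the sideboard and measures 190 mm along x (-95 mm is the inside of the front panel, 95 mm the back) by 240 mm along y; side walls rise 46 mm above it, the front panel 68 mm; the roof is 60 mm above it. As much of the floor, counted from the front panel, is open from above as the drawer stands open.
- drawer_face (a point): Middle of the drawer's outer front face, 42 mm above the sideboard; moves with the drawer.
- bolt (a joint): How far the barrel bolt has been slid across, m: 0 drawn back, 0.056 fully across at its stop. It slides along the cabinet's -y, towards the drawer; friction about 2 N. 12 mm steel rod, its axis 94 mm above the sideboard at cabinet x +10 mm, in two guide blocks whose tops are 106 mm high at cabinet y +152 and +256 mm. It catches on the staple if the drawer is not shut.
- handle (a joint): Angle of the bolt's handle about the bolt's axis, rad: 0 straight up, 1.57 fully down, lying level and pointing to the cabinet's -x. It stays where it is left. The notched plate, a steel bar along y at cabinet x -8 mm, its top 104 mm high, keeps the handle from going down unless the bolt is fully across.
- handle_knob (a point): Centre of the 20 mm ball on the end of the bolt's handle (a 10 mm rod), 45 mm from the bolt's axis. Slides with the bolt (cabinet y +225 mm drawn back, +169 mm across) and swings with the handle (139 mm high when up, 94 mm high at cabinet x -35 mm when down).
- notch (a point): Middle of the notch, a 19 mm gap in the notched plate; on the level of the bolt's axis.
- tray: Shallow fixed wooden tray 100 x 100 x 22 mm that holds the ball; a bystander. Origin: centre of its underside.
- ball_center (a point): Centre of the yellow lacrosse ball, 63 mm across, in the tray; leave it alone.
- bottle: Grey bottle, 68 mm across, 190 mm high; leave it alone. Origin: centre of its underside.
There are look-alikes about, which are no part of the job. Of the things shaped like the handgrip, the chrome one is meant.

How it is judged:
By the outcome, as a careful person would: the job done as asked, in the order asked, and still so for the second after the job is handed in, with the robot touching nothing.
Of whistle, handgrip, stopwatch, case only 2 to 4 are there at a start; the rules pass over those that are not, and their reading is None.
At some moment in a run one of whistle, handgrip, stopwatch, case may be knocked a few centimetres aside while the robot is not near it.
Once in a run the grip may slacken for a moment while it holds something.
It also fails if it takes over 210 s, if anything falls off the work surface, if the arm or the gripper's body presses on something with over 40 N, if the wrist force passes 120 N, or if a joint passes its speed limit or range.

## Working session

There is one attempt and no reset: what is moved stays moved. The work goes in short steps, Python scripts to look and compute and a tool call to move; the robot and the scene stay as the last step left them, time stands still between calls to the robot, and variables do not carry over. Pictures are saved under pics/ and viewed, and the job is handed in when it is done.

Besides the shell and the picture viewer there is one more tool, called after "Request:" as a command line: name --pt "numbers of a row" for each row, then --argument value for the rest. jog_arm: Moves the arm, as the interface text tells. Its arguments: {"type":"object","properties":{"moves":{"type":"array"}},"required":["moves"]}

```bash
mkdir -p pics; ls
cat > h.py <<'E'
from station import *
import numpy as np, cv2
def cap(n,save=None):
    c=capture(n)
    if save: cv2.imwrite('pics/'+save+'.png',c['frame'][:,:,::-1])
    return c
E
python3 - <<'E'
from h import *
for n in('side','top'):
    c=cap(n,n+'0'); print({k:v for k,v in c.items() if k!='frame'})
print(sense())
E
```

```text
pics
{'fov_y': 44.442147794275996, 'cx': 329.54366706557335, 'cy': 241.87132101832975, 'k1': -0.15912807839997675, 'world_from_camera': array([[-0.9444145 , -0.21947736,  0.24476713,  0.22166964],
       [-0.32832782,  0.66770222, -0.66811271,  0.80346931],
       [-0.01679595, -0.71133918, -0.70264818,  1.00116708],
       [ 0.        ,  0.        ,  0.        ,  1.        ]])}
{'fov_y': 53.464672586065454, 'cx': 316.56563548419314, 'cy': 236.65338741865355, 'k1': -0.12968948132850533, 'world_from_camera': array([[-0.00748792, -0.99511426,  0.09844562,  0.42398594],
       [-0.999666  ,  0.00988444,  0.02387842, -0.06556172],
       [-0.02473484, -0.09823394, -0.99485591,  1.19941467],
       [ 0.        ,  0.        ,  0.        ,  1.        ]])}
{'time_s': 0.1, 'joints': array([-5.02736058e+01,  2.20871541e+01,  3.88472094e-01, -2.41738743e-02,
       -6.84130319e+01, -1.48165548e+01]), 'joint_velocities': array([ 0.06537271, -0.09166656,  0.09216861,  0.11282618, -0.02353677,
       -0.01903932]), 'effort': array([-4.61173349e-04, -3.91688883e+01,  1.87935483e+01,  4.23188746e+00,
        1.34661849e-02, -8.98442886e-05]), 'tcp_pos': array([ 0.26302816, -0.56636445,  0.22156945]), 'ee_rot': array([[-9.07037171e-01, -4.21049496e-01, -9.44389150e-04],
       [-4.21050539e-01,  9.07035490e-01,  1.75029969e-03],
       [ 1.19631673e-04,  1.98522244e-03, -9.99998022e-01]]), 'wrist_force': array([-0.1252407 ,  0.00660336, -0.25783271]), 'moment': array([-0.02184646, -0.01435661,  0.01433588]), 'gripper_width': 0.9985162699713984}
```

View pics/side0.png

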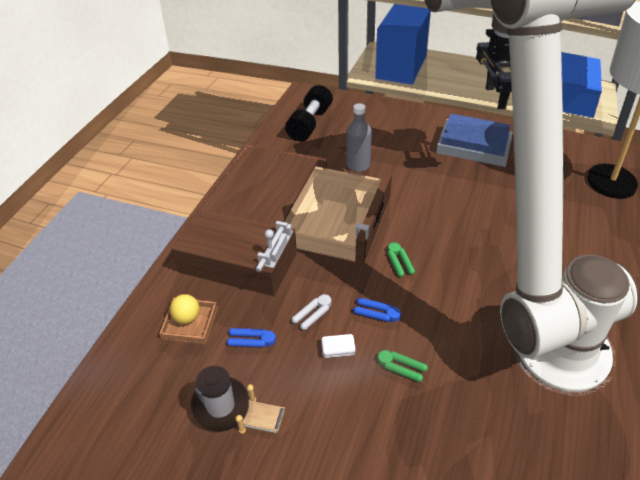

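View pics/top0.png

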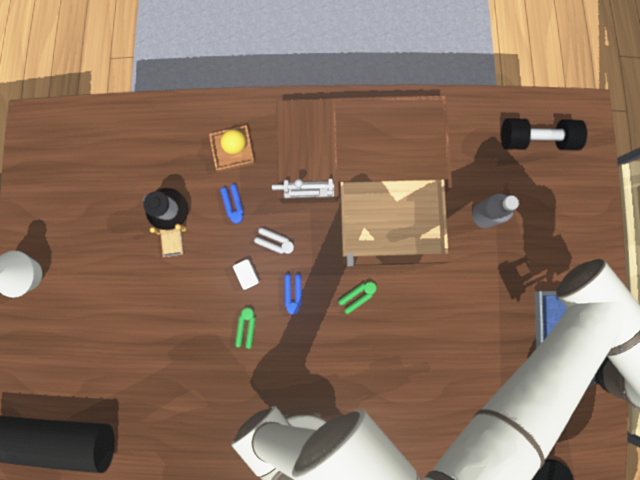

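The side view shows the chrome gripper at (313,311), the white case at (338,346), and blue and green gripper decoys. The pad is at (262,416), with the dish and shaker at (218,400). I'll make helpers and take enlarged crops.

```bash
cat >> h.py <<'E'
def K(c):
    f=240/np.tan(np.radians(c['fov_y']/2)); return np.array([[f,0,c['cx']],[0,f,c['cy']],[0,0,1]])
def D(c): return np.array([c['k1'],0,0,0,0.])
def ray(c,p):
    u=cv2.undistortPointsIter(np.array([[p]],float),K(c),D(c),None,None,(3,100,1e-10))[0,0]
    T=c['world_from_camera']; return T[:3,3],T[:3,:3]@np.array([u[0],u[1],1])
def onz(c,p,z):
    o,d=ray(c,p); return o+d*(z-o[2])/d[2]
def proj(c,P):
    T=np.linalg.inv(c['world_from_camera']); P=np.atleast_2d(P).astype(float)
    q=P@T[:3,:3].T+T[:3,3]
    return cv2.projectPoints(q,np.zeros(3),np.zeros(3),K(c),D(c))[0][:,0]
def tri(a,pa,b,pb):
    o1,d1=ray(a,pa);o2,d2=ray(b,pb);d1=d1/np.linalg.norm(d1);d2=d2/np.linalg.norm(d2)
    A=np.stack([d1,-d2],1);s=np.linalg.lstsq(A,o2-o1,rcond=None)[0]
    p,q=o1+s[0]*d1,o2+s[1]*d2; return (p+q)/2,np.linalg.norm(p-q)
def crop(c,x0,y0,w,h,s,name):
    cv2.imwrite('pics/'+name+'.png',cv2.resize(c['frame'][y0:y0+h,x0:x0+w,::-1],None,fx=s,fy=s,interpolation=cv2.INTER_CUBIC))
E
python3 - <<'E'
from h import *
c=cap('top'); crop(c,130,130,200,150,4,'t1'); crop(c,260,80,200,190,3,'t2')
c=cap('side'); crop(c,180,280,200,150,4,'s1'); crop(c,210,130,200,150,4,'s2')
E
```

```text
(no output)
```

View pics/t1.png

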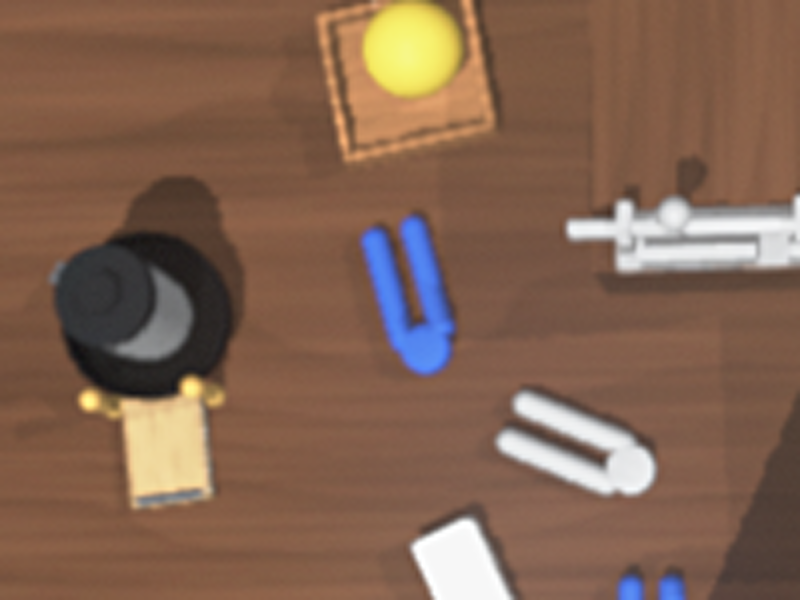

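View pics/t2.png

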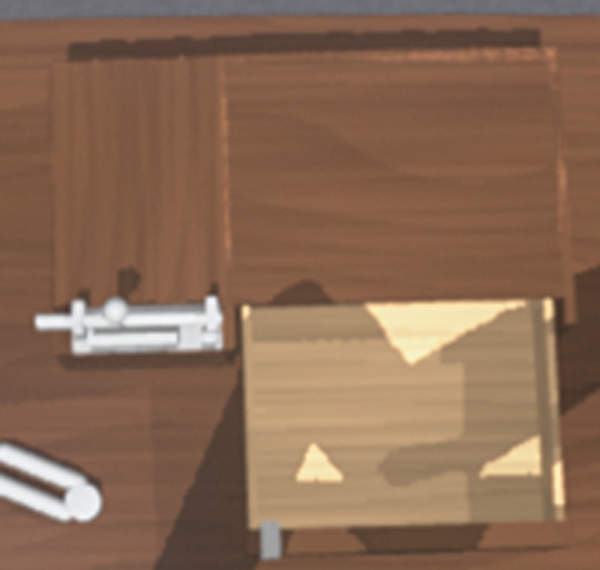

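View pics/s1.png

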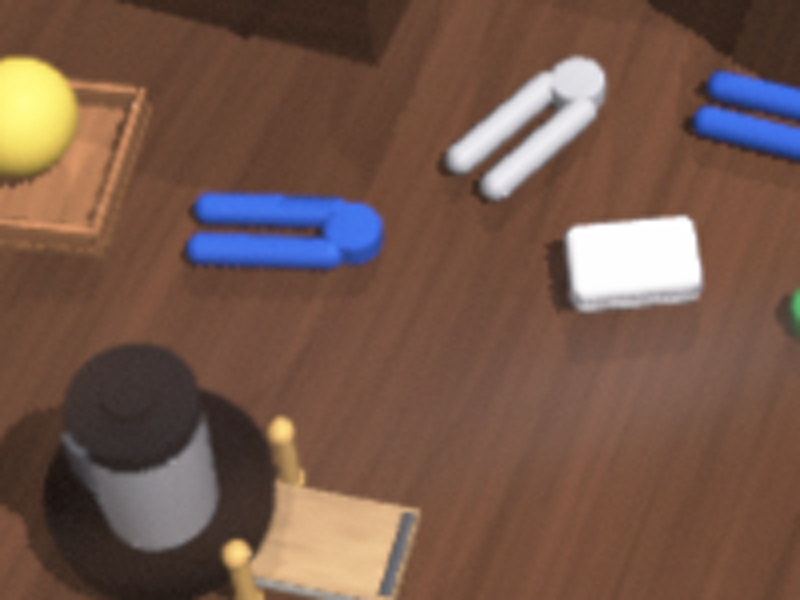

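View pics/s2.png

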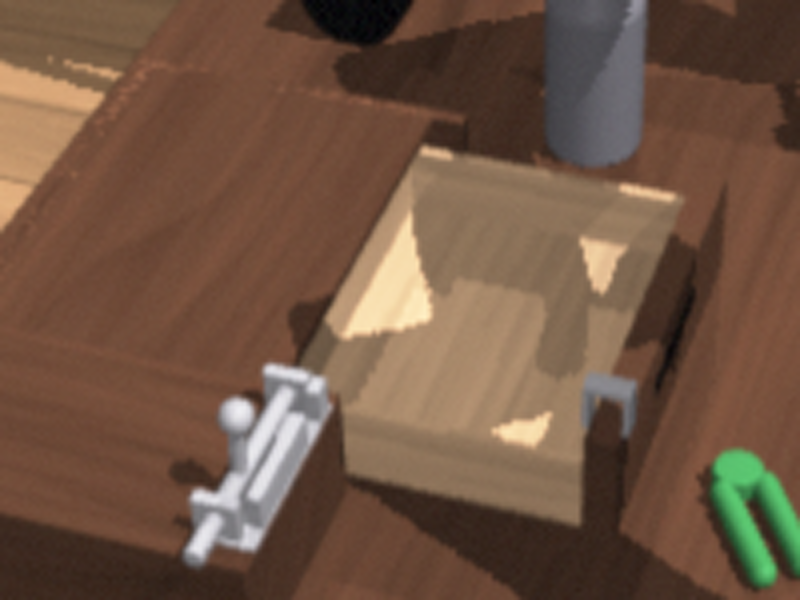

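Run:
```python
from h import *
np.set_printoptions(precision=4,suppress=True)
t=cap('top');s=cap('side')
T=lambda x,y,k=3,o=(260,80):((x+.5)/k+o[0]-.5,(y+.5)/k+o[1]-.5)
T1=lambda x,y:T(x,y,4,(130,130)); S1=lambda x,y:T(x,y,4,(180,280)); S2=lambda x,y:T(x,y,4,(210,130))
print('knob',tri(t,T(115,310),s,S2(237,413)))
print('staple top',tri(t,T(270,523),s,S2(612,383)), )
print('plinth BL',onz(t,T(52,62),.08),'roof BR',onz(t,T(554,50),.08))
print('drawer wallL-front inner',onz(t,T(248,527),.08),onz(t,T(563,520),.08))
print('wall back tops',onz(t,T(243,307),.058),onz(t,T(553,299),.058))
print('case corners top')
for n,im in(('t',t),('s',s)):
    hsv=cv2.cvtColor(im['frame'],cv2.COLOR_RGB2HSV)
    x0,y0,x1,y1=(225,220,265,300) if n=='t' else (315,325,365,365)
    m=np.zeros((480,640),np.uint8); m[y0:y1,x0:x1]=((hsv[y0:y1,x0:x1,2]>215)&(hsv[y0:y1,x0:x1,1]<30))*255
    ct=max(cv2.findContours(m,0,2)[0],key=cv2.contourArea)
    P=np.array([onz(im,p[0],.024)[:2] for p in ct],np.float32)
    print(n,cv2.minAreaRect(P))
print('grip t', [onz(t,T1(*p),.012) for p in ((525,402),(510,440),(630,468))])
print('grip s', [onz(s,S1(*p),.012) for p in ((458,158),(494,185),(578,85))])
print('pad t',[onz(t,T1(*p),.010) for p in ((132,509),(211,496))])
print('pad s',[onz(s,S1(*p),.010) for p in ((420,510),(391,598))])
print('posts',tri(t,T1(90,400),s,S1(282,428)),tri(t,T1(190,386),s,S1(237,552)))
print('shaker lid top t',onz(t,T1(97,292),.095+.016))
print('shaker lid s',onz(s,S1(132,400),.095+.016))
print('bottle',onz(s,(358,165),0))
```

```text
knob (array([0.6516, 0.0011, 0.142 ]), np.float64(0.0012659881381912115))
staple top (array([ 0.4855, -0.1162,  0.1089]), np.float64(0.011696222634997968))
plinth BL [0.8734 0.0563 0.08  ] roof BR [ 0.8798 -0.3569  0.08  ]
drawer wallL-front inner [ 0.49   -0.0989  0.08  ] [ 0.4929 -0.3472  0.08  ]
wall back tops [ 0.6702 -0.0979  0.058 ] [ 0.6749 -0.3513  0.058 ]
case corners top
t ((0.4486299455165863, 0.14030277729034424), (0.06545088440179825, 0.041457608342170715), 24.716527938842773)
s ((0.4493631422519684, 0.1455846130847931), (0.06323365867137909, 0.04327430576086044), 24.82390594482422)
grip t [array([0.5594, 0.1032, 0.012 ]), array([0.5355, 0.1126, 0.012 ]), array([0.5171, 0.0369, 0.012 ])]
grip s [array([0.5611, 0.1069, 0.012 ]), array([0.5365, 0.1176, 0.012 ]), array([0.5174, 0.0394, 0.012 ])]
pad t [array([0.4937, 0.3568, 0.01  ]), array([0.5017, 0.3049, 0.01  ])]
pad s [array([0.5016, 0.3078, 0.01  ]), array([0.497, 0.355, 0.01 ])]
posts (array([0.5474, 0.3444, 0.1171]), np.float64(0.008303312666088332)) (array([ 0.5837,  0.3364, -0.0334]), np.float64(0.012356835217346075))
shaker lid top t [0.6166 0.3459 0.111 ]
shaker lid s [0.6146 0.3498 0.111 ]
bottle [ 0.5953 -0.4629  0.    ]
```

Present: the chrome gripper (top about (273,241)) and the white case (top about (246,273)). The blue and green grippers are look-alikes, since only the (273,241) one is chrome, as the enlarged crop shows. No whistle or stopwatch is visible yet; I'll check again once the arm has moved. Next I'll refine the pad and posts.

```bash
cat >> h.py <<'E'
np.set_printoptions(precision=4,suppress=True)
CO=np.array([.6455,-.2241]);CY=.0175
def cab(x,y):
    return CO+np.array([np.cos(CY)*x-np.sin(CY)*y,np.sin(CY)*x+np.cos(CY)*y])
def go(p,yaw=None):
    """tool-frame shift/turn to reach world p with jaw axis at yaw deg, tool vertical"""
    s=sense();R=s['ee_rot']; p=np.array(p,float)
    sh=R.T@(p-s['tcp_pos'])
    a=np.arctan2(R[1,1],R[0,1])
    w=np.zeros(3)
    if yaw is not None:
        y=np.radians(yaw); y=a+(y-a+np.pi/2)%np.pi-np.pi/2
    else: y=a
    Y=np.array([np.cos(y),np.sin(y),0]);Z=np.array([0,0,-1.]);X=np.cross(Y,Z)
    w=cv2.Rodrigues(R.T@np.stack([X,Y,Z],1))[0].ravel()
    print('tcp',s['tcp_pos'],'yaw',round(np.degrees(a),1),'J',s['joints'].round(0),'t',round(s['time_s'],2),'gw',round(s['gripper_width'],3),'F',s['wrist_force'].round(1))
    print('shift',sh.round(4),'turn',w.round(4))
E
python3 - <<'E'
from h import *
t=cap('top');s=cap('side')
T1=lambda x,y:((x+.5)/4+129.5,(y+.5)/4+129.5); S1=lambda x,y:((x+.5)/4+179.5,(y+.5)/4+279.5)
print('posts L(+y)',tri(t,T1(90,400),s,S1(237,550)),'R',tri(t,T1(191,386),s,S1(282,428)))
for n,im in(('t',t),('s',s)):
    hsv=cv2.cvtColor(im['frame'],cv2.COLOR_RGB2HSV)
    x0,y0,x1,y1=(155,225,190,265) if n=='t' else (235,395,290,435)
    sub=hsv[y0:y1,x0:x1].astype(int); m=np.zeros((480,640),np.uint8)
    m[y0:y1,x0:x1]=((sub[...,2]>170)&(sub[...,0]<30)&(sub[...,1]<140))*255
    ct=max(cv2.findContours(m,0,2)[0],key=cv2.contourArea)
    P=np.array([onz(im,p[0],.010)[:2] for p in ct],np.float32)
    print(n,cv2.minAreaRect(P),cv2.boxPoints(cv2.minAreaRect(P)))
E
```

```text
posts L(+y) (array([0.5607, 0.3728, 0.0472]), np.float64(0.002005681225861162)) R (array([0.5681, 0.3075, 0.0475]), np.float64(0.0008918515003837406))
t ((0.5354146361351013, 0.33983826637268066), (0.07569769769906998, 0.06215839833021164), 6.1888251304626465) [[0.4944 0.3667]
 [0.5011 0.3049]
 [0.5764 0.313 ]
 [0.5697 0.3748]]
s ((0.5377497673034668, 0.344962477684021), (0.07860957831144333, 0.08293862640857697), 86.07610321044922) [[0.4937 0.3086]
 [0.5764 0.3029]
 [0.5818 0.3813]
 [0.4991 0.387 ]]
```

Run:
```python
from h import *
go([.516,.3335,.10],97)
```

```text
tcp [ 0.2632 -0.5667  0.2224] yaw 114.9 J [-50.  22.   0.  -0. -68. -15.] t 0.4 gw 0.997 F [ 0.2  0.  -0.6]
shift [-0.6084  0.71    0.1226] turn [ 0.0003 -0.0001  0.3126]
```

Request:
jog_arm --pt "-1 -0.3 0.35 0.02 0 0 0.31" --pt "-1 -0.3 0.35 0.02 0 0 0.31" --pt "-1 -0.3 0.35 0.02 0 0 0.31" --pt "-1 -0.3 0.35 0.02 0 0 0.31" --pt "-1 -0.3 0.35 0.02 0 0 0.31" --pt "-1 -0.3 0.35 0.02 0 0 0.31" --pt "-1 -0.3 0.35 0.02 0 0 0.31" --pt "-1 -0.3 0.35 0.02 0 0 0.31" --pt "-1 -0.3 0.35 0.02 0 0 0.31" --pt "-1 -0.3 0.35 0.02 0 0 0.31"

```text
time_s: 1.23
tcp_pos: [0.3755, -0.1659, 0.205]
ee_rot: [[-0.992, -0.124, 0.001], [-0.124, 0.992, -0.0], [-0.001, -0.0, -1.0]]
wrist_force: [1.0, -0.2, 0.4]
gripper_width: 1.0
```

Run:
```python
from h import *
go([.516,.3335,.10],97)
```

```text
tcp [ 0.3755 -0.1659  0.205 ] yaw 97.1 J [ -1.   1. -29.   0. -59. -82.] t 1.23 gw 1.0 F [ 1.  -0.2  0.4]
shift [-0.2013  0.4781  0.1051] turn [-0.0003  0.0014  0.0024]
```

Request:
jog_arm --pt "-1 -0.19 0.47 0.04 0 0 0" --pt "-1 -0.19 0.47 0.04 0 0 0" --pt "-1 -0.19 0.47 0.04 0 0 0" --pt "-1 -0.19 0.47 0.04 0 0 0" --pt "-1 -0.19 0.47 0.04 0 0 0" --pt "-1 -0.19 0.47 0.04 0 0 0" --pt "-1 -0.19 0.47 0.04 0 0 0" --pt "-1 -0.19 0.47 0.04 0 0 0" --pt "-1 -0.19 0.47 0.04 0 0 0" --pt "-1 -0.19 0.47 0.04 0 0 0"

```text
time_s: 2.07
tcp_pos: [0.482, 0.236, 0.1719]
ee_rot: [[-0.992, -0.125, 0.0], [-0.125, 0.992, 0.0], [-0.001, 0.0, -1.0]]
wrist_force: [0.8, -0.8, 1.2]
gripper_width: 1.001
```

Run:
```python
from h import *
go([.516,.3335,.06],97)
```

```text
tcp [0.482  0.236  0.1719] yaw 97.2 J [  43.   16.  -16.    0.  -58. -126.] t 2.07 gw 1.001 F [ 0.8 -0.8  1.2]
shift [-0.0459  0.0925  0.1119] turn [0.0002 0.0005 0.0033]
```

Request:
jog_arm --pt "-1 -0.046 0.09 0.0 0 0 0" --pt "-1 -0.046 0.09 0 0 0 0" --pt "-1 -0.046 0.09 0 0 0 0" --pt "-1 -0.046 0.09 0.05 0 0 0" --pt "-1 -0.046 0.09 0.1 0 0 0" --pt "-1 -0.046 0.09 0.11 0 0 0" --pt "-1 -0.046 0.09 0.11 0 0 0" --pt "-1 -0.046 0.09 0.11 0 0 0" --pt "-1 -0.046 0.09 0.11 0 0 0" --pt "-1 -0.046 0.09 0.11 0 0 0"

```text
time_s: 2.9
tcp_pos: [0.5179, 0.33, 0.0647]
ee_rot: [[-0.992, -0.125, 0.004], [-0.125, 0.992, 0.004], [-0.004, 0.003, -1.0]]
wrist_force: [-0.4, -1.4, 0.3]
gripper_width: 1.001
```

Run:
```python
from h import *
go([.516,.3335,.003],97)
t=cap('top','top1');s=cap('side','side1')
crop(s,180,300,200,150,4,'s1b')
```

```text
tcp [0.5179 0.33   0.0647] yaw 97.2 J [  48.   29.  -13.    0.  -48. -130.] t 2.9 gw 1.001 F [-0.4 -1.4  0.3]
shift [0.0017 0.0035 0.0617] turn [0.003  0.0044 0.003 ]
```

View pics/s1b.png

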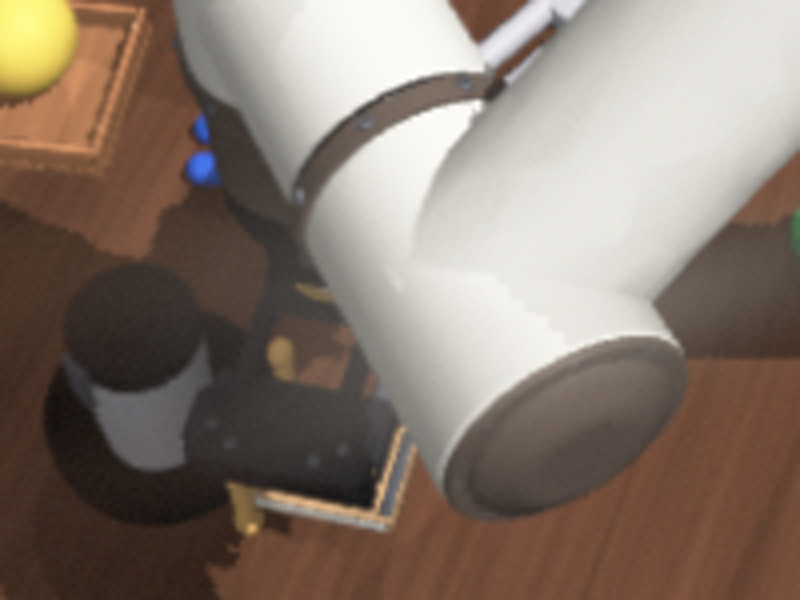

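View pics/top1.png

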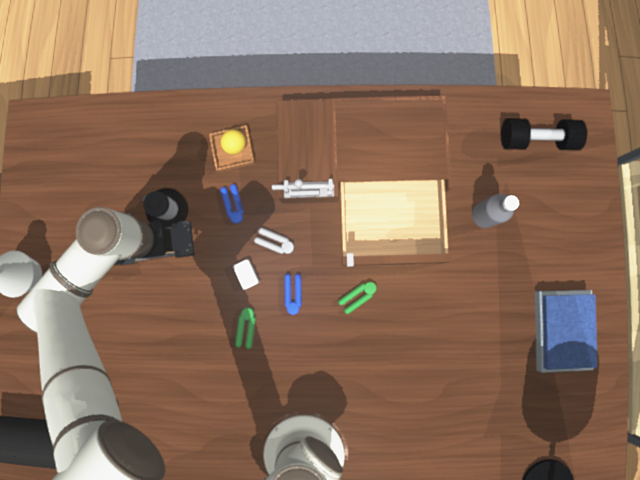

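View pics/side1.png

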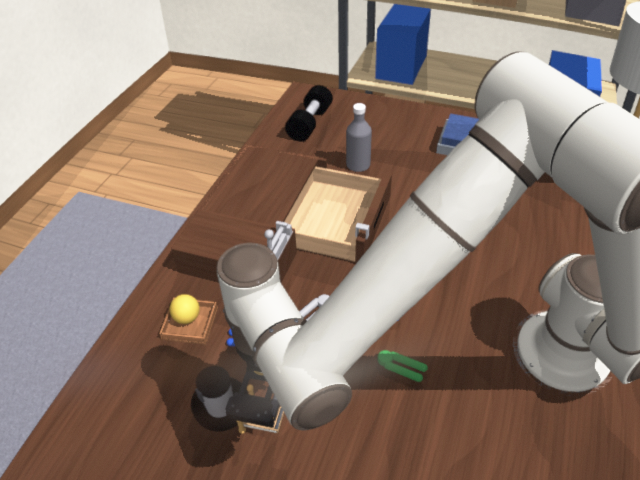

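The view is now clear: no whistle or stopwatch anywhere, so the loose items are the handgrip and the case. Lowering over the pad end.

Request:
jog_arm --pt "-1 0.002 0.002 0.03 0 0 0" --pt "-1 0.002 0.003 0.05 0 0 0" --pt "-1 0.002 0.003 0.06 0 0 0" --pt "-1 0.002 0.003 0.062 0 0 0" --pt "-1 0.002 0.003 0.062 0 0 0" --pt "1 0.002 0.003 0.062 0 0 0" --pt "1 0.002 0.003 0.062 0 0 0" --pt "1 0.002 0.003 0.062 0 0 0" --pt "1 0.002 0.003 0.062 0 0 0" --pt "1 0.002 0.003 0.062 0 0 0"

```text
time_s: 3.83
tcp_pos: [0.5144, 0.3316, 0.0005]
ee_rot: [[-0.992, -0.125, 0.001], [-0.125, 0.992, 0.0], [-0.001, 0.0, -1.0]]
wrist_force: [0.5, -0.0, 4.5]
gripper_width: 0.707
```

Run:
```python
from h import *
go([.516,.3335,.003],97)
s=cap('side');crop(s,180,300,200,150,4,'s1c')
```

```text
tcp [0.5144 0.3316 0.0005] yaw 97.2 J [  48.   34.  -15.    0.  -40. -131.] t 3.83 gw 0.707 F [ 0.5 -0.   4.5]
shift [-0.0018  0.0017 -0.0025] turn [0.0003 0.0009 0.0028]
```

View pics/s1c.png

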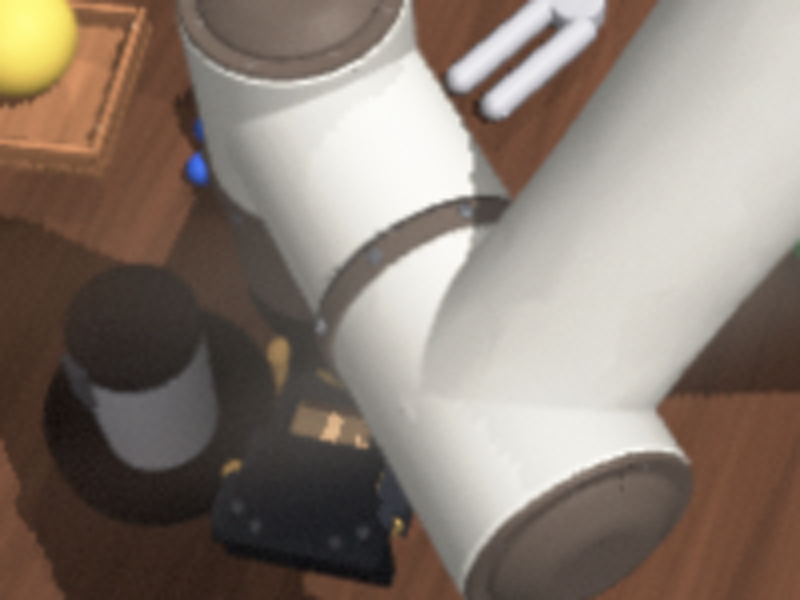

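Request:
jog_arm --pt "1 0 0 -0.002 0 0 0" --pt "1 0 0 -0.002 0 0 0" --pt "1 0 0 -0.002 0 0 0" --pt "1 0 0 -0.002 0 0 0" --pt "1 0 0 -0.002 0 0 0" --pt "1 0 0 -0.002 0 0 0" --pt "1 0 0 -0.002 0 0 0" --pt "1 0 0 -0.002 0 0 0" --pt "1 0 0 -0.002 0 0 0" --pt "1 0 0 -0.002 0 0 0"

```text
time_s: 4.72
tcp_pos: [0.514, 0.3317, 0.0018]
ee_rot: [[-0.992, -0.125, 0.0], [-0.125, 0.992, 0.0], [-0.0, 0.0, -1.0]]
wrist_force: [-0.6, 0.9, 1.4]
gripper_width: 0.57
```

Request:
jog_arm --pt "1 0.003 0 0 0 0 0" --pt "1 0.007 0.0005 0 0 0 0" --pt "1 0.011 0.001 0 0 0 0" --pt "1 0.015 0.001 0 0 0 0" --pt "1 0.019 0.001 0 0 0 0" --pt "1 0.023 0.001 0 0 0 0" --pt "1 0.027 0.001 0 0 0 0" --pt "1 0.031 0.001 0 0 0 0" --pt "1 0.035 0.001 0 0 0 0" --pt "1 0.039 0.001 0 0 0 0"

```text
time_s: 5.55
tcp_pos: [0.4744, 0.3275, 0.0018]
ee_rot: [[-0.992, -0.124, -0.0], [-0.124, 0.992, -0.0], [0.001, -0.0, -1.0]]
wrist_force: [3.4, 0.7, 0.4]
gripper_width: 0.57
```

Run:
```python
from h import *
go([.516,.3335,.003],97)
t=cap('top');crop(t,100,160,200,150,4,'t1d')
s=cap('side');crop(s,180,300,200,150,4,'s1d')
```

```text
tcp [0.4744 0.3275 0.0018] yaw 97.1 J [  51.   32.  -21.   -0.  -38. -134.] t 5.55 gw 0.57 F [3.4 0.7 0.4]
shift [-0.042   0.0008 -0.0012] turn [-0.0002 -0.0005  0.0025]
```

View pics/s1d.png

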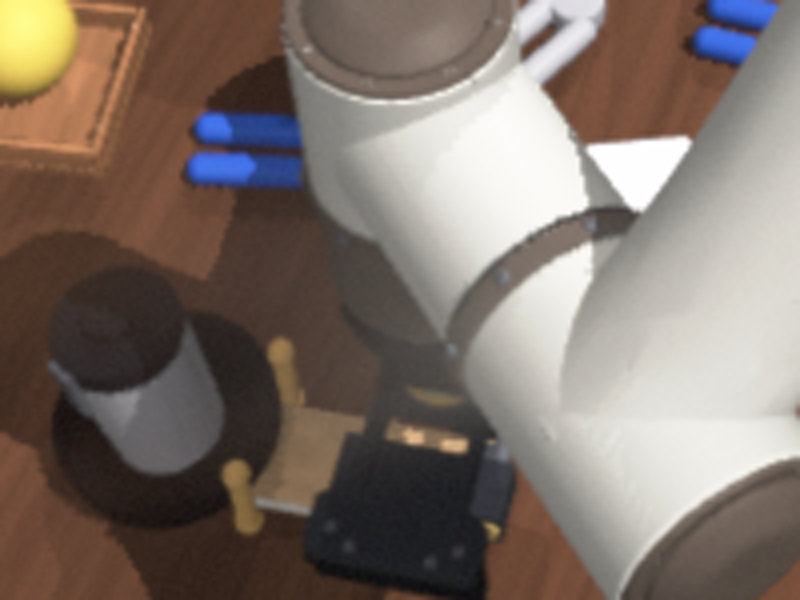

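View pics/t1d.png

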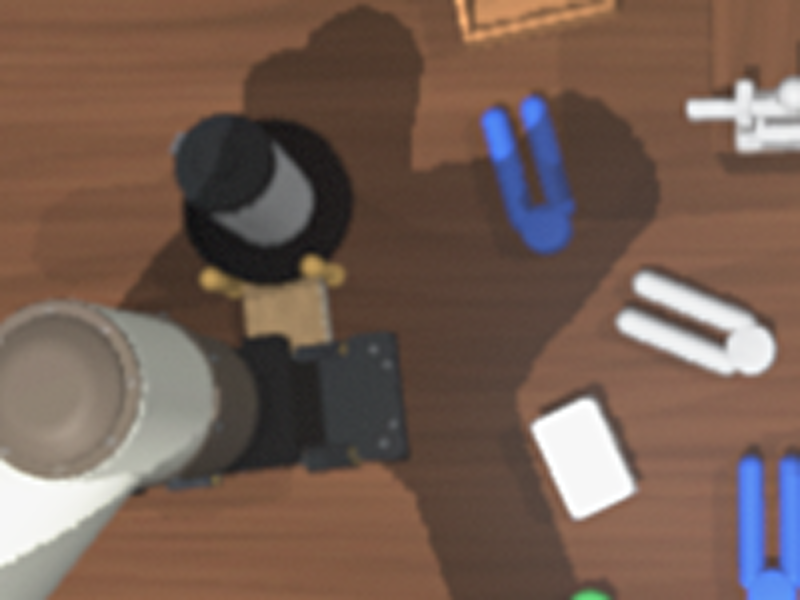

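The pad is coming out between the posts, and the dish is held and tilting slightly with the shaker still in it. I'll carry on at the same pace.

Request:
jog_arm --pt "1 0.003 0 0 0 0 0" --pt "1 0.006 0 0 0 0 0" --pt "1 0.009 0 0 0 0 0" --pt "1 0.012 0 0 0 0 0" --pt "1 0.015 0 0 0 0 0" --pt "1 0.018 0 0 0 0 0" --pt "1 0.021 0 0 0 0 0" --pt "1 0.024 0 0 0 0 0" --pt "1 0.027 0 0 0 0 0" --pt "1 0.03 0 0 0 0 0"

```text
time_s: 6.48
tcp_pos: [0.4451, 0.3238, 0.0018]
ee_rot: [[-0.992, -0.124, -0.0], [-0.124, 0.992, -0.0], [0.0, -0.0, -1.0]]
wrist_force: [2.2, 0.5, 0.5]
gripper_width: 0.563
```

Request:
jog_arm --pt "1 0.003 0 0 0 0 0" --pt "1 0.006 0 0 0 0 0" --pt "1 0.009 0 0 0 0 0" --pt "1 0.012 0 0 0 0 0" --pt "1 0.015 0 0 0 0 0" --pt "1 0.018 0 0 0 0 0" --pt "1 0.022 0 0 0 0 0" --pt "1 0.026 0 0 0 0 0" --pt "1 0.03 0 0 0 0 0" --pt "1 0.034 0 0 0 0 0"

```text
time_s: 7.32
tcp_pos: [0.4112, 0.3195, 0.0018]
ee_rot: [[-0.992, -0.124, -0.0], [-0.124, 0.992, -0.0], [0.0, -0.0, -1.0]]
wrist_force: [1.2, -0.2, 1.4]
gripper_width: 0.57
```

Run:
```python
from h import *
go([.516,.3335,.003],97)
t=cap('top');crop(t,100,160,200,150,4,'t1e')
s=cap('side');crop(s,180,300,200,150,4,'s1e')
```

```text
tcp [0.4112 0.3195 0.0018] yaw 97.1 J [  56.   28.  -29.   -0.  -33. -139.] t 7.32 gw 0.57 F [ 1.2 -0.2  1.4]
shift [-0.1058  0.0008 -0.0013] turn [-0.0002 -0.0002  0.0026]
```

View pics/s1e.png

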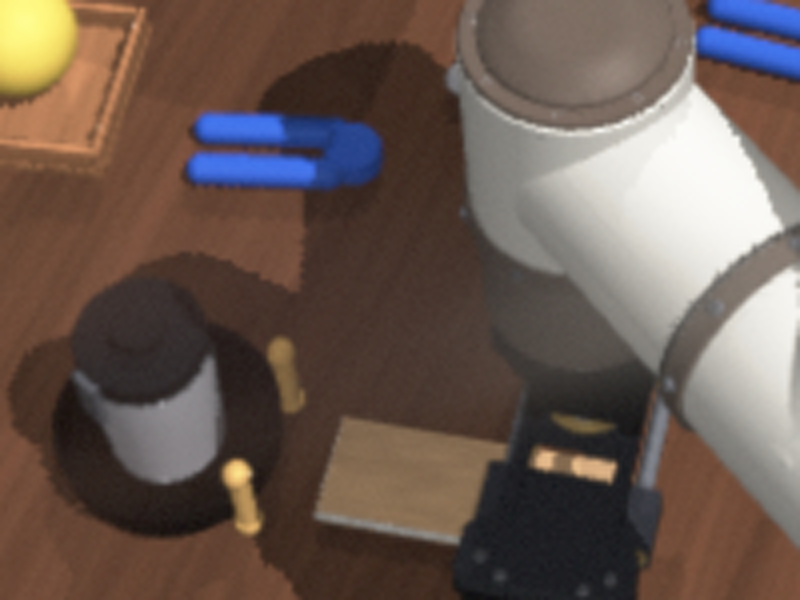

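View pics/t1e.png

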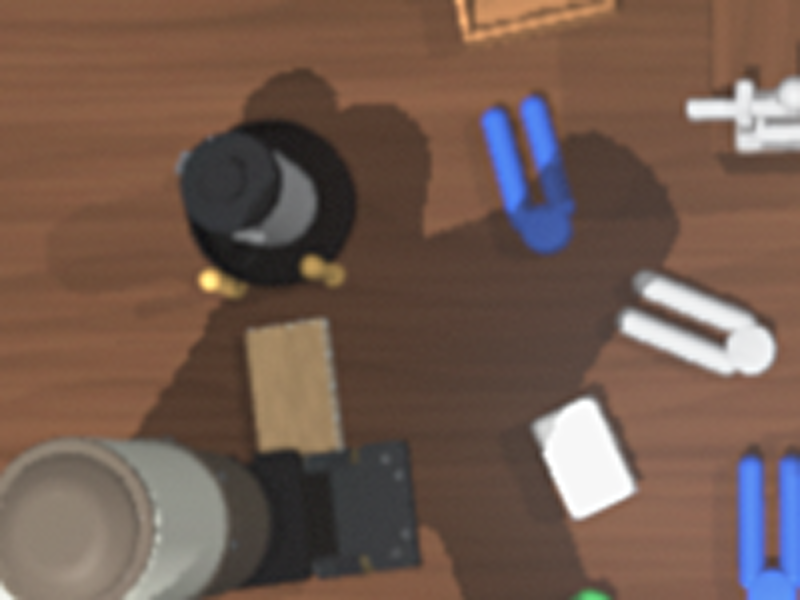

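The pad is fully out. The dish is flat behind its posts and the shaker is upright. Regripping at the pad's middle.

Request:
jog_arm --pt "-0.5 0 0 0 0 0 0" --pt "-0.5 0 0 0 0 0 0" --pt "-0.5 0 0 0 0 0 0" --pt "-0.5 -0.02 0 0 0 0 0" --pt "-0.5 -0.04 0 0 0 0 0" --pt "-0.5 -0.052 0 0 0 0 0" --pt "-0.5 -0.052 0 0 0 0 0" --pt "1 -0.052 0 0 0 0 0" --pt "1 -0.052 0 0 0 0 0" --pt "1 -0.052 0 0 0 0 0"

```text
time_s: 8.25
tcp_pos: [0.4624, 0.3256, 0.0015]
ee_rot: [[-0.992, -0.125, -0.001], [-0.125, 0.992, -0.001], [0.001, -0.001, -1.0]]
wrist_force: [0.3, 0.8, -0.5]
gripper_width: 0.601
```

Request:
jog_arm --pt "1 0 0 0 0 0 0" --pt "1 0 0 0 0 0 0" --pt "1 0 0 0 0 0 0" --pt "1 0 0 0 0 0 0" --pt "1 0 0 0 0 0 0" --pt "1 0 0 -0.02 0 0 0" --pt "1 0 0 -0.05 0 0 0" --pt "1 0 0 -0.09 0 0 0" --pt "1 0 0 -0.12 0 0 0" --pt "1 0 0 -0.12 0 0 0"

```text
time_s: 9.08
tcp_pos: [0.4665, 0.3292, 0.1291]
ee_rot: [[-0.992, -0.126, 0.01], [-0.126, 0.992, 0.01], [-0.011, 0.008, -1.0]]
wrist_force: [0.6, 0.2, -0.3]
gripper_width: 0.57
```

Run:
```python
from h import *
x,y=cab(-62,-72)/1 if 0 else cab(-.062,-.072)
print(x,y)
go([x,y,.12],91)
t=cap('top','t2a')
s=cap('side','s2a')
```

```text
0.5847694291961988 -0.297173919902004
tcp [0.4665 0.3292 0.1291] yaw 97.2 J [  52.   21.  -15.    0.  -53. -134.] t 9.08 gw 0.57 F [ 0.6  0.2 -0.3]
shift [-0.0382 -0.6364  0.0043] turn [0.0088 0.011  0.109 ]
```

View pics/s2a.png

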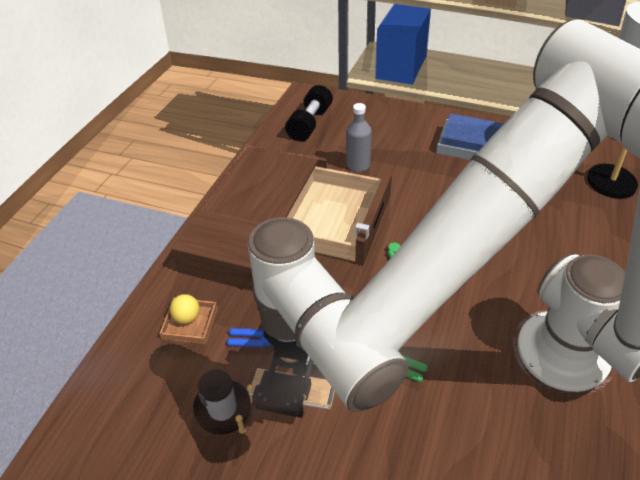

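View pics/t2a.png

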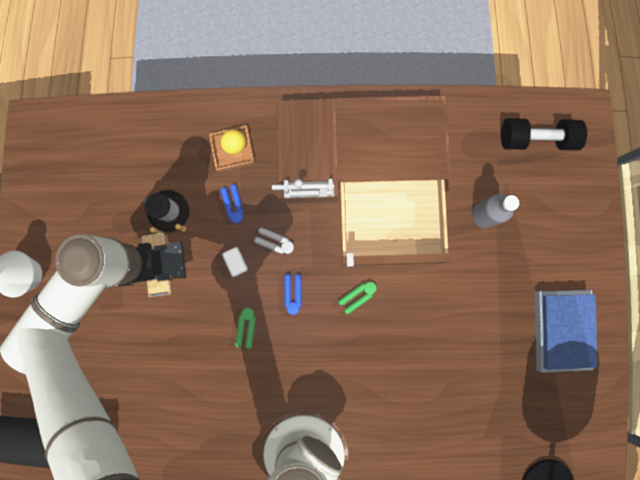

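The pad is gripped and lifted. The white case has been knocked from (246,273) to (234,262), so I'll remeasure it later. Carrying the pad to the drawer now.

Request:
jog_arm --pt "1 0 -0.03 -0.04 0 0 0" --pt "1 0 -0.07 -0.05 0 0 0" --pt "1 -0.03 -0.35 -0.05 0.005 0.005 0.1" --pt "1 -0.03 -0.35 -0.05 0.005 0.005 0.1" --pt "1 -0.03 -0.35 -0.05 0.005 0.005 0.1" --pt "1 -0.03 -0.35 -0.05 0.005 0.005 0.1" --pt "1 -0.03 -0.35 -0.05 0.005 0.005 0.1" --pt "1 -0.03 -0.35 -0.05 0.005 0.005 0.1" --pt "1 -0.03 -0.35 -0.05 0.005 0.005 0.1" --pt "1 -0.03 -0.35 -0.05 0.005 0.005 0.1"

```text
time_s: 10.02
tcp_pos: [0.5359, -0.0228, 0.1695]
ee_rot: [[-1.0, -0.018, -0.009], [-0.018, 1.0, -0.007], [0.009, -0.007, -1.0]]
wrist_force: [0.3, 0.2, -1.2]
gripper_width: 0.571
```

Run:
```python
from h import *
x,y=cab(-.062,-.072)
go([x,y,.12],91)
```

```text
tcp [ 0.5359 -0.0228  0.1695] yaw 91.0 J [  15.   16.  -16.    0.  -58. -104.] t 10.02 gw 0.571 F [ 0.3  0.2 -1.2]
shift [-0.0444 -0.2748  0.051 ] turn [-0.0069 -0.0093  0.0006]
```

Request:
jog_arm --pt "1 -0.045 -0.275 0 0 0 0" --pt "1 -0.045 -0.275 0 0 0 0" --pt "1 -0.045 -0.275 0 0 0 0" --pt "1 -0.045 -0.275 0 0 0 0" --pt "1 -0.045 -0.275 0 0 0 0" --pt "1 -0.045 -0.275 0 0 0 0" --pt "1 -0.045 -0.275 0 0 0 0" --pt "1 -0.045 -0.275 0.02 0 0 0" --pt "1 -0.045 -0.275 0.04 0 0 0" --pt "1 -0.045 -0.275 0.05 0 0 0"

```text
time_s: 10.85
tcp_pos: [0.5854, -0.2911, 0.1177]
ee_rot: [[-1.0, -0.022, -0.013], [-0.022, 1.0, -0.002], [0.013, -0.002, -1.0]]
wrist_force: [-0.5, -0.4, -2.0]
gripper_width: 0.574
```

Run:
```python
from h import *
x,y=cab(-.062,-.072)
go([x,y,.015],91)
t=cap('top');crop(t,300,130,200,150,4,'t2b')
s=cap('side');crop(s,250,80,200,150,4,'s2b')
```

```text
tcp [ 0.5854 -0.2911  0.1177] yaw 91.3 J [-12.  30.  -3.   0. -58. -77.] t 10.85 gw 0.574 F [-0.5 -0.4 -2. ]
shift [-0.0005 -0.0059  0.1027] turn [-0.0017 -0.0126  0.005 ]
```

View pics/s2b.png

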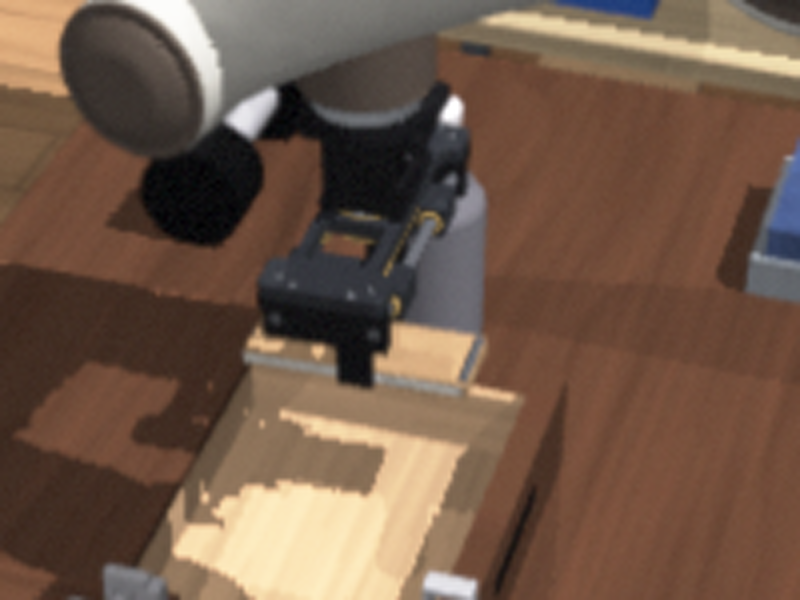

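View pics/t2b.png

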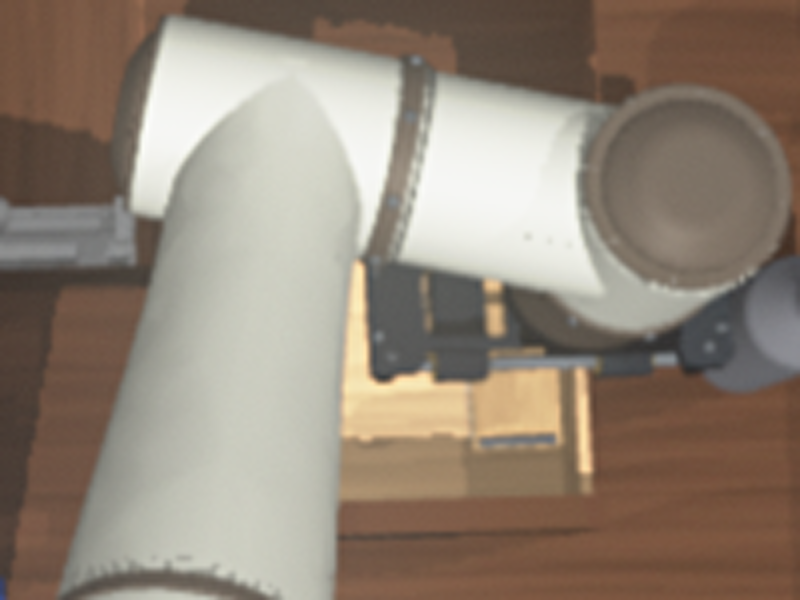

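Request:
jog_arm --pt "1 0 -0.001 0.02 0 -0.012 0" --pt "1 0 -0.001 0.05 0 -0.012 0" --pt "1 0 -0.001 0.075 0 -0.012 0" --pt "1 0 -0.001 0.09 0 -0.012 0" --pt "1 0 -0.001 0.097 0 -0.012 0" --pt "1 0 -0.001 0.1 0 -0.012 0" --pt "1 0 -0.001 0.1 0 -0.012 0" --pt "1 0 -0.001 0.1 0 -0.012 0" --pt "1 0 -0.001 0.1 0 -0.012 0" --pt "1 0 -0.001 0.1 0 -0.012 0"

```text
time_s: 11.78
tcp_pos: [0.5886, -0.2932, 0.0245]
ee_rot: [[-1.0, -0.025, 0.01], [-0.025, 1.0, -0.006], [-0.01, -0.006, -1.0]]
wrist_force: [0.1, 1.0, -1.3]
gripper_width: 0.568
```

Run:
```python
from h import *
x,y=cab(-.062,-.068)
go([x,y,.015],91)
```

```text
tcp [ 0.5886 -0.2932  0.0245] yaw 91.4 J [-12.  35.  -8.   0. -46. -76.] t 11.78 gw 0.568 F [ 0.1  1.  -1.3]
shift [0.004  0.0002 0.0094] turn [-0.006   0.0097  0.0077]
```

Request:
jog_arm --pt "1 0.003 0 0.004 -0.004 0.01 0" --pt "1 0.003 0 0.007 -0.004 0.01 0" --pt "1 0.003 0 0.009 -0.004 0.01 0" --pt "1 0.003 0 0.0095 -0.004 0.01 0" --pt "1 0.003 0 0.0095 -0.004 0.01 0" --pt "-0.4 0.003 0 0.0095 -0.004 0.01 0" --pt "-0.4 0.003 0 0.0095 -0.004 0.01 0" --pt "-0.4 0.003 0 0.0095 -0.004 0.01 0" --pt "-0.4 0.003 0 0.0095 -0.004 0.01 0" --pt "-0.4 0.003 0 0.0095 -0.004 0.01 0"

```text
time_s: 12.62
tcp_pos: [0.5849, -0.2931, 0.0134]
ee_rot: [[-1.0, -0.025, -0.003], [-0.025, 1.0, -0.001], [0.003, -0.001, -1.0]]
wrist_force: [-0.5, -0.5, 0.5]
gripper_width: 0.696
```

Request:
jog_arm --pt "-0.4 0 0 -0.02 0 0 0" --pt "-0.4 0 0 -0.06 0 0 0" --pt "-0.4 0 0 -0.1 0 0 0" --pt "-0.4 0 0 -0.14 0 0 0" --pt "-0.8 0 0 -0.16 0 0 0" --pt "-0.8 0.06 0.3 -0.16 0 0 0" --pt "-0.8 0.06 0.3 -0.16 0 0 0" --pt "-0.8 0.06 0.3 -0.16 0 0 0" --pt "-0.8 0.06 0.3 -0.16 0 0 0" --pt "-0.8 0.06 0.3 -0.16 0 0 0"

```text
time_s: 13.45
tcp_pos: [0.5385, -0.0882, 0.1735]
ee_rot: [[-1.0, -0.024, -0.002], [-0.024, 1.0, -0.001], [0.002, -0.001, -1.0]]
wrist_force: [0.4, 0.9, 0.1]
gripper_width: 0.891
```

Run:
```python
from h import *
go([.5314,.071,.1],-23)
t=cap('top','t3');s=cap('side','s3')
for n,im in(('t',t),('s',s)):
    hsv=cv2.cvtColor(im['frame'],cv2.COLOR_RGB2HSV)
    m=((hsv[...,2]>190)&(hsv[...,1]<30)).astype(np.uint8)*255
    for ct in cv2.findContours(m,0,2)[0]:
        if 100<cv2.contourArea(ct)<1500:
            P=np.array([onz(im,p[0],.024)[:2] for p in ct],np.float32)
            r=cv2.minAreaRect(P); print(n,ct.mean((0,1)),np.array(r[0]),np.array(r[1]),r[2])
```

```text
tcp [ 0.5385 -0.0882  0.1735] yaw 91.4 J [  8.  17. -15.   0. -58. -96.] t 13.45 gw 0.891 F [0.4 0.9 0.1]
shift [0.0031 0.1594 0.0733] turn [ 0.0003 -0.0026 -1.1452]
t [233.48 472.24] [-0.0445  0.1651] [0.028  0.1585] 1.6547061204910278
t [337.7333 451.0667] [ 0.0081 -0.0856] [0.0689 0.0309] 15.920096397399902
t [ 19.9655 284.2759] [0.4252 0.7623] [0.0702 0.0987] 2.1974329948425293
t [511.5357 202.6071] [ 0.6217 -0.5308] [0.037 0.038] 71.44009399414062
t [548.4615 133.5385] [ 0.8032 -0.6402] [0.0216 0.0898] 0.8787238597869873
s [567.5    384.2333] [-0.0107  0.106 ] [0.0235 0.0503] 68.4653091430664
s [319.6957 351.3478] [0.4798 0.1748] [0.064  0.0453] 24.39783477783203
s [381.8846  16.1538] [ 0.7702 -1.3809] [0.0676 0.3727] 14.617928504943848
s [631.6667  10.5714] [-0.2348 -1.9325] [0.2728 0.0593] 85.23180389404297
s [533.5667  10.8   ] [ 0.2149 -1.7083] [0.3209 0.1085] 82.8367691040039
```

View pics/t3.png

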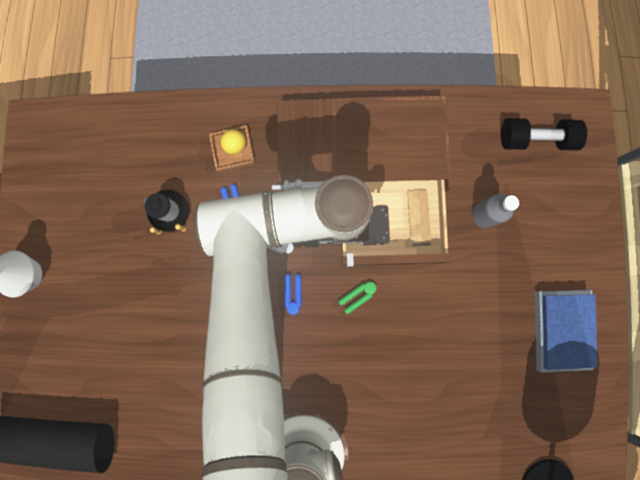

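View pics/s3.png

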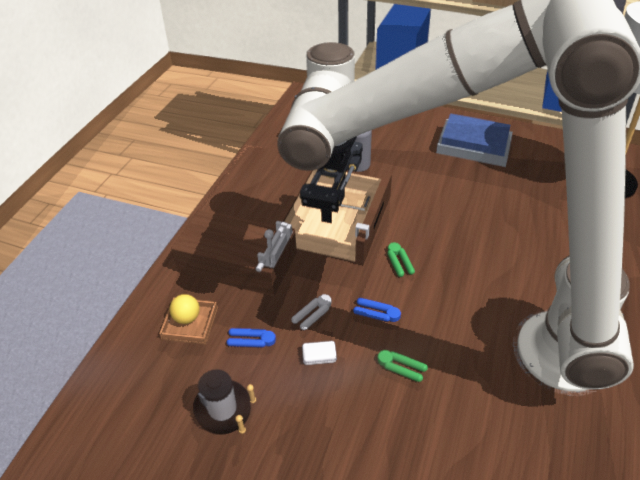

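The pad lies in the drawer, at top (418,215). The chrome gripper is still at side (313,311), and the case is now at side (320,352). Next is the handgrip. I'll tilt the hand slightly so its body clears the plinth.

Request:
jog_arm --pt "-1 0.003 0.04 0 0 0 -0.12" --pt "-1 0.003 0.08 0 0 0 -0.24" --pt "-1 0.003 0.12 0 0 0 -0.36" --pt "-1 0.003 0.155 0 0 0 -0.48" --pt "-1 0.003 0.155 0 0 0 -0.6" --pt "-1 0.003 0.155 0 0 0 -0.72" --pt "-1 0.003 0.155 0 0 0 -0.84" --pt "-1 0.003 0.155 0 0 0 -0.96" --pt "-1 0.003 0.155 0 0 0 -1.08" --pt "-1 0.003 0.155 0 0 0 -1.145"

```text
time_s: 14.38
tcp_pos: [0.5328, 0.0648, 0.1732]
ee_rot: [[-0.386, -0.923, -0.002], [-0.923, 0.386, -0.001], [0.002, 0.002, -1.0]]
wrist_force: [-0.5, -0.3, 0.3]
gripper_width: 0.996
```

Request:
jog_arm --pt "-1 0 0 0.0 0.09 0 0" --pt "-1 0 0 0.0 0.09 0 0" --pt "-1 0 0 0.0 0.09 0 0" --pt "-1 0 0 0.0 0.09 0 0" --pt "-1 0 0 0.04 0.09 0 0" --pt "-1 0 0 0.06 0.09 0 0" --pt "-1 0 0 0.06 0.09 0 0" --pt "-1 0 0 0.06 0.09 0 0" --pt "-1 0 0 0.06 0.09 0 0" --pt "-1 0 0 0.06 0.09 0 0"

```text
time_s: 15.22
tcp_pos: [0.5341, 0.0656, 0.1151]
ee_rot: [[-0.39, -0.917, 0.084], [-0.921, 0.389, -0.035], [-0.0, -0.091, -0.996]]
wrist_force: [0.4, -0.3, -0.6]
gripper_width: 1.0
```

Run:
```python
from h import *
go([.5314,.071,.006],-23)
t=cap('top');crop(t,180,140,200,150,4,'t4')
s=cap('side');crop(s,210,230,200,150,4,'s4')
```

```text
tcp [0.5341 0.0656 0.1151] yaw 157.0 J [ 27.  18. -26.   6. -43. -54.] t 15.22 gw 1.0 F [ 0.4 -0.3 -0.6]
shift [-0.0039  0.0144  0.1082] turn [-0.0907  0.0005  0.0005]
```

View pics/s4.png

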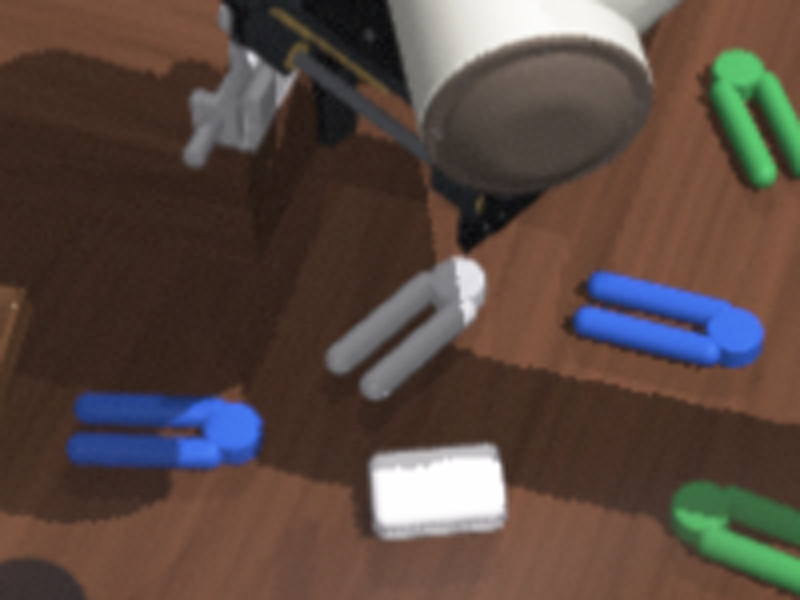

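View pics/t4.png

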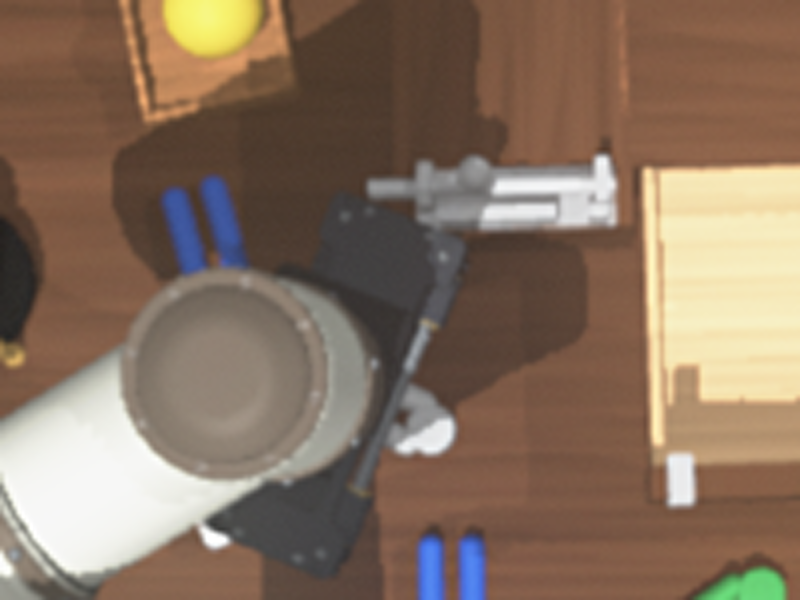

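Request:
jog_arm --pt "-1 -0.004 0.006 0.02 0 0 0" --pt "-1 -0.004 0.009 0.05 0 0 0" --pt "-1 -0.004 0.011 0.075 0 0 0" --pt "-1 -0.004 0.012 0.09 0 0 0" --pt "-1 -0.004 0.013 0.1 0 0 0" --pt "-1 -0.004 0.0135 0.105 0 0 0" --pt "-1 -0.004 0.0135 0.107 0 0 0" --pt "-1 -0.004 0.0135 0.107 0 0 0" --pt "-1 -0.004 0.0135 0.107 0 0 0" --pt "-1 -0.004 0.0135 0.107 0 0 0"

```text
time_s: 16.15
tcp_pos: [0.5308, 0.0705, 0.0065]
ee_rot: [[-0.39, -0.917, 0.082], [-0.921, 0.389, -0.035], [0.001, -0.089, -0.996]]
wrist_force: [0.6, 0.1, -0.3]
gripper_width: 1.002
```

Run:
```python
from h import *
go([.5314,.071,.006],-23)
s=cap('side');crop(s,210,230,200,150,4,'s5')
t=cap('top');crop(t,180,140,200,150,4,'t5')
```

```text
tcp [0.5308 0.0705 0.0065] yaw 157.0 J [ 27.  27. -33.   9. -27. -58.] t 16.15 gw 1.002 F [ 0.6  0.1 -0.3]
shift [-0.0007 -0.0003  0.0005] turn [-0.0895 -0.0006  0.0006]
```

View pics/s5.png

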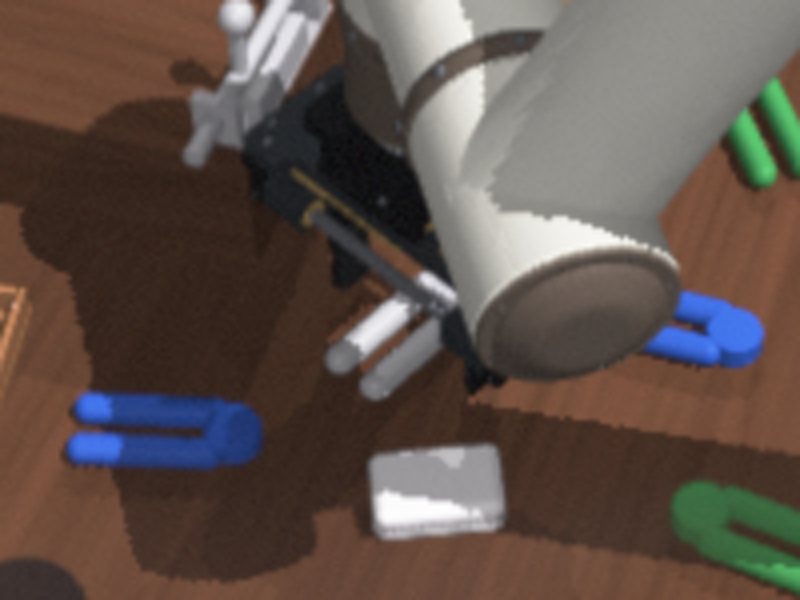

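View pics/t5.png

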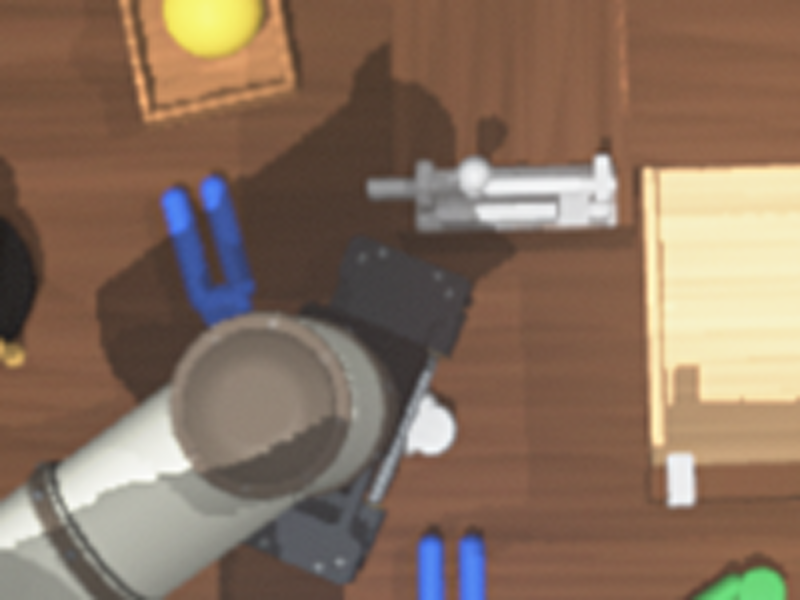

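Request:
jog_arm --pt "-1 0 0 0.002 0 0 0" --pt "1 0 0 0.002 0 0 0" --pt "1 0 0 0.002 0 0 0" --pt "1 0 0 0.002 0 0 0" --pt "1 0 0 0.002 0 0 0" --pt "1 0 0 0.002 0 0 0" --pt "1 0 0 0.002 0 0 0" --pt "1 0 0 0.002 0 0 0" --pt "1 0 0 0.0025 0 0 0" --pt "1 0 0 0.0025 0 0 0"

```text
time_s: 17.08
tcp_pos: [0.531, 0.0702, 0.0031]
ee_rot: [[-0.39, -0.917, 0.081], [-0.921, 0.388, -0.036], [0.001, -0.089, -0.996]]
wrist_force: [1.0, 1.2, 0.6]
gripper_width: 0.475
```

Request:
jog_arm --pt "1 0 0 0 0 0 0" --pt "1 0 0 0 0 0 0" --pt "1 0 0 0 0 0 0" --pt "1 0 0 -0.01 0 0 0" --pt "1 0 0 -0.03 0 0 0" --pt "1 0 0 -0.06 0 0 0" --pt "1 0 0 -0.1 0 0 0" --pt "1 0 0 -0.13 0 0 0" --pt "1 0 0 -0.15 -0.09 0 0" --pt "1 0 0 -0.15 -0.09 0 0"

```text
time_s: 17.92
tcp_pos: [0.522, 0.0769, 0.1574]
ee_rot: [[-0.39, -0.921, 0.005], [-0.921, 0.39, 0.004], [-0.006, -0.003, -1.0]]
wrist_force: [2.3, 1.0, -1.0]
gripper_width: 0.47
```

Run:
```python
from h import *
x,y=cab(-.062,.0)
go([x,y,.15],91)
s=cap('side');crop(s,210,180,200,150,4,'s6')
```

```text
tcp [0.522  0.0769 0.1574] yaw 157.0 J [ 26.  16. -19.  -0. -55. -49.] t 17.92 gw 0.47 F [ 2.3  1.  -1. ]
shift [ 0.2542 -0.1745  0.0065] turn [0.0007 0.0065 1.1525]
```

View pics/s6.png

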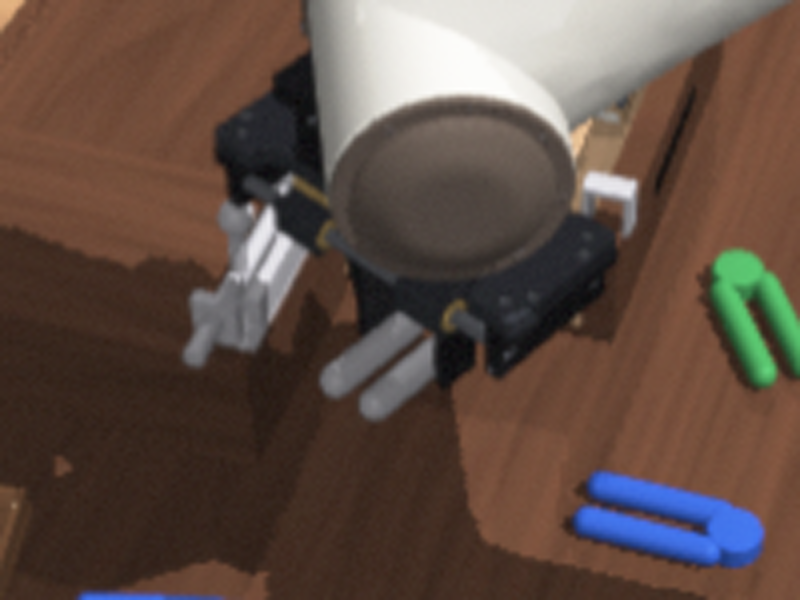

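Request:
jog_arm --pt "1 0.02 0 -0.03 0 0 0.1" --pt "1 0.05 -0.01 -0.03 0 0 0.22" --pt "1 0.08 -0.03 -0.03 0 0 0.34" --pt "1 0.11 -0.05 -0.03 0 0 0.46" --pt "1 0.14 -0.075 -0.03 0 0 0.58" --pt "1 0.17 -0.1 -0.03 0 0 0.7" --pt "1 0.2 -0.125 -0.03 0 0 0.82" --pt "1 0.225 -0.15 -0.03 0 0 0.94" --pt "1 0.245 -0.165 -0.03 0 0 1.06" --pt "1 0.252 -0.172 -0.03 0 0 1.15"

```text
time_s: 18.8
tcp_pos: [0.5768, -0.2266, 0.1786]
ee_rot: [[-1.0, -0.01, -0.009], [-0.01, 1.0, -0.001], [0.009, -0.001, -1.0]]
wrist_force: [-0.0, 0.4, -1.2]
gripper_width: 0.468
```

Run:
```python
from h import *
x,y=cab(-.062,.005)
go([x,y,.02],91)
s=cap('side');crop(s,250,100,200,150,4,'s7')
t=cap('top');crop(t,300,130,200,150,4,'t7')
```

```text
tcp [ 0.5768 -0.2266  0.1786] yaw 90.6 J [ -6.  24.  -4.   0. -63. -83.] t 18.8 gw 0.468 F [-0.   0.4 -1.2]
shift [-0.008   0.0065  0.1585] turn [-0.0012 -0.0085 -0.0075]
```

View pics/s7.png

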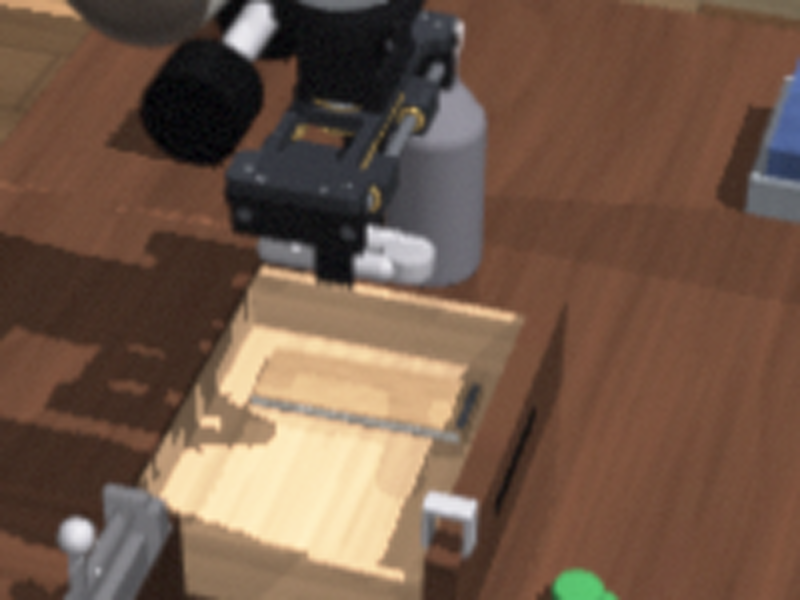

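View pics/t7.png

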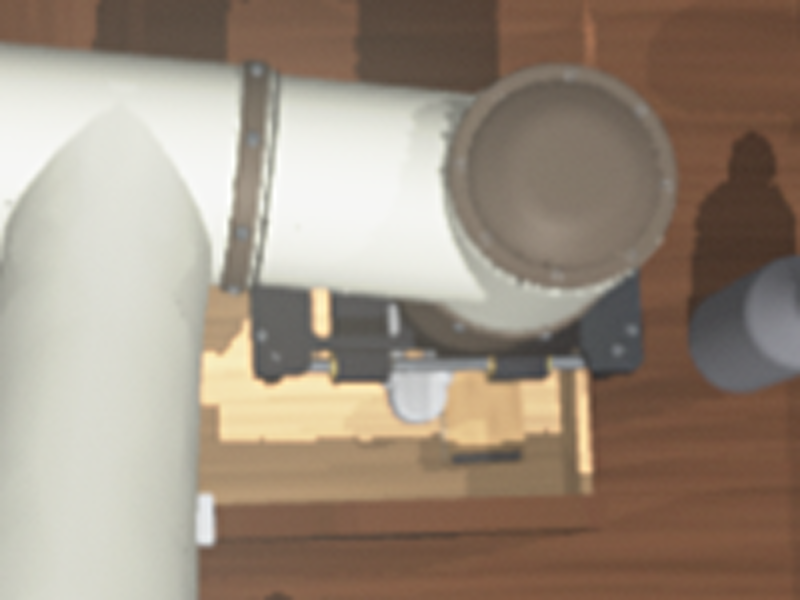

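Request:
jog_arm --pt "1 -0.004 0.005 0.04 0 0 0" --pt "1 -0.006 0.005 0.08 0 0 -0.007" --pt "1 -0.006 0.005 0.11 0 0 -0.007" --pt "1 -0.006 0.005 0.135 0 0 -0.007" --pt "1 -0.006 0.005 0.148 0 0 -0.007" --pt "1 -0.006 0.005 0.155 0 0 -0.007" --pt "1 -0.006 0.005 0.158 0 0 -0.007" --pt "1 -0.006 0.005 0.158 0 0 -0.007" --pt "1 -0.006 0.005 0.158 0 0 -0.007" --pt "1 -0.006 0.005 0.158 0 0 -0.007"

```text
time_s: 19.73
tcp_pos: [0.5847, -0.2186, 0.0259]
ee_rot: [[-1.0, -0.027, -0.0], [-0.027, 1.0, -0.002], [0.0, -0.002, -1.0]]
wrist_force: [0.3, 0.6, -2.3]
gripper_width: 0.469
```

Run:
```python
from h import *
x,y=cab(-.062,.004)
go([x,y,.0155],91)
```

```text
tcp [ 0.5847 -0.2186  0.0259] yaw 91.6 J [ -6.  33. -13.   0. -44. -83.] t 19.73 gw 0.469 F [ 0.3  0.6 -2.3]
shift [ 0.0013 -0.0025  0.0104] turn [-0.0018 -0.0003  0.01  ]
```

Request:
jog_arm --pt "1 0.001 -0.002 0.004 0 0 0.009" --pt "1 0.001 -0.002 0.007 0 0 0.009" --pt "1 0.001 -0.002 0.009 0 0 0.009" --pt "1 0.001 -0.002 0.0105 0 0 0.009" --pt "1 0.001 -0.002 0.0105 0 0 0.009" --pt "1 0.001 -0.002 0.0105 0 0 0.009" --pt "-0.12 0.001 -0.002 0.0105 0 0 0.009" --pt "-0.12 0.001 -0.002 0.0105 0 0 0.009" --pt "-0.12 0.001 -0.002 0.0105 0 0 0.009" --pt "-0.12 0.001 -0.002 0.0105 0 0 0.009"

```text
time_s: 20.57
tcp_pos: [0.5828, -0.2208, 0.0139]
ee_rot: [[-1.0, -0.018, -0.003], [-0.018, 1.0, -0.001], [0.003, -0.001, -1.0]]
wrist_force: [-0.3, 0.3, 0.7]
gripper_width: 0.558
```

Request:
jog_arm --pt "-0.12 0 0 -0.01 0 0 0" --pt "-0.12 0 0 -0.03 0 0 0" --pt "-0.12 0 0 -0.07 0 0 0" --pt "-0.12 0 0 -0.11 0 0 0" --pt "-0.3 0 0 -0.15 0 0 0" --pt "-1 0 0.04 -0.17 0 0 0.1" --pt "-1 0.05 0.2 -0.17 0 0 0.3" --pt "-1 0.1 0.4 -0.17 0 0 0.5" --pt "-1 0.1 0.4 -0.17 0 0 0.7" --pt "-1 0.1 0.4 -0.17 0 0 0.9"

```text
time_s: 21.4
tcp_pos: [0.5381, -0.0347, 0.1842]
ee_rot: [[-0.853, 0.521, -0.002], [0.521, 0.853, -0.001], [0.001, -0.002, -1.0]]
wrist_force: [1.0, 1.5, 0.1]
gripper_width: 0.925
```

Run:
```python
from h import *
go([.4795,.172,.1],24.5+90)
s=cap('side','s8');crop(s,250,100,200,150,4,'s8c')
hsv=cv2.cvtColor(s['frame'],cv2.COLOR_RGB2HSV)
m=((hsv[...,2]>150)&(hsv[...,1]<40)).astype(np.uint8)*255
m[:330]=0;m[380:]=0;m[:,:295]=0;m[:,345:]=0
for ct in cv2.findContours(m,0,2)[0]:
    if cv2.contourArea(ct)>100:
        P=np.array([onz(s,p[0],.024)[:2] for p in ct],np.float32); print(cv2.minAreaRect(P))
```

```text
tcp [ 0.5381 -0.0347  0.1842] yaw 58.6 J [  14.   16.  -15.    0.  -60. -135.] t 21.4 gw 0.925 F [1.  1.5 0.1]
shift [0.1577 0.1459 0.0841] turn [-0.0012 -0.0015 -0.976 ]
((0.47877198457717896, 0.17689326405525208), (0.06580966711044312, 0.05337769165635109), 24.670177459716797)
```

View pics/s8.png

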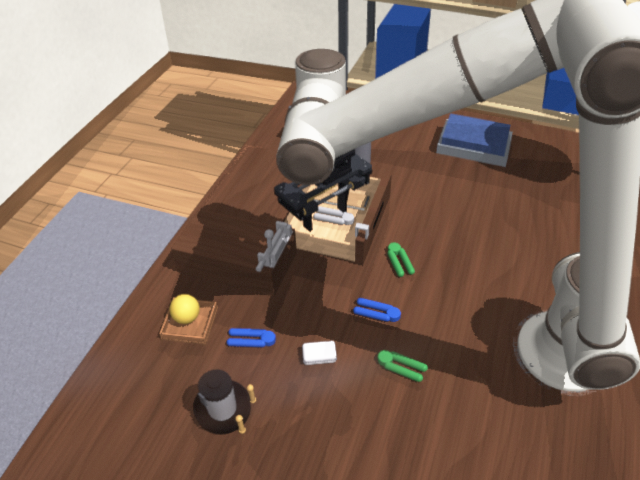

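View pics/s8c.png

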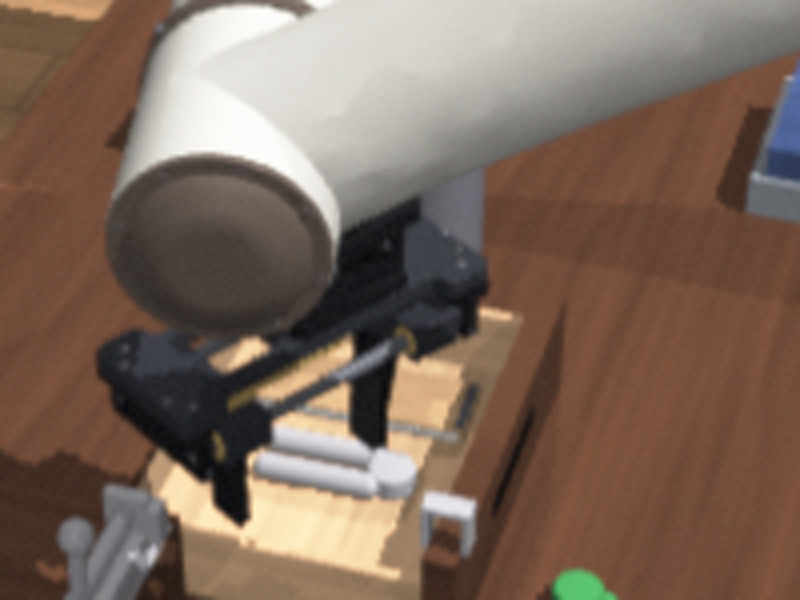

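Pad and handgrip both lie in the drawer, and the case is still at side (320,352). Going to the case.

Request:
jog_arm --pt "-1 0.015 0.015 0 0 0 -0.1" --pt "-1 0.04 0.04 0 0 0 -0.22" --pt "-1 0.065 0.06 0 0 0 -0.34" --pt "-1 0.09 0.085 0 0 0 -0.46" --pt "-1 0.115 0.11 0 0 0 -0.58" --pt "-1 0.14 0.13 0 0 0 -0.7" --pt "-1 0.152 0.146 0.02 0 0 -0.82" --pt "-1 0.152 0.146 0.04 0 0 -0.94" --pt "-1 0.152 0.146 0.06 0 0 -0.976" --pt "-1 0.152 0.146 0.08 0 0 -0.976"

```text
time_s: 22.28
tcp_pos: [0.4839, 0.1681, 0.1032]
ee_rot: [[-0.906, -0.423, -0.002], [-0.423, 0.906, -0.001], [0.002, 0.0, -1.0]]
wrist_force: [-0.1, -0.1, 0.1]
gripper_width: 1.0
```

Run:
```python
from h import *
go([.4795,.172,.006],24.5+90)
t=cap('top','t9');s=cap('side');crop(s,230,270,200,150,4,'s9')
```

```text
tcp [0.4839 0.1681 0.1032] yaw 115.0 J [  37.   18.  -24.   -0.  -47. -102.] t 22.28 gw 1.0 F [-0.1 -0.1  0.1]
shift [0.0021 0.0054 0.0972] turn [ 0.0001 -0.0016  0.0091]
```

View pics/s9.png

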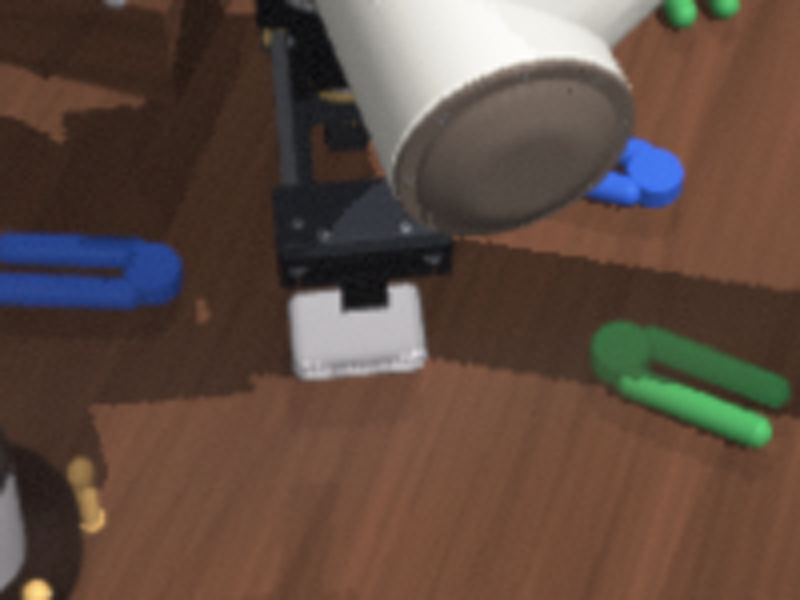

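View pics/t9.png

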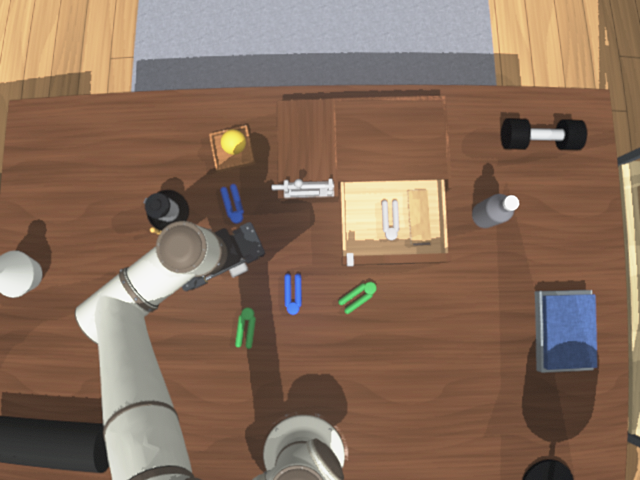

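Request:
jog_arm --pt "-1 0.002 0.005 0.03 0 0 0.009" --pt "-1 0.002 0.005 0.06 0 0 0.009" --pt "-1 0.002 0.005 0.08 0 0 0.009" --pt "-1 0.002 0.005 0.092 0 0 0.009" --pt "-1 0.002 0.005 0.096 0 0 0.009" --pt "-1 0.002 0.005 0.096 0 0 0.009" --pt "1 0.002 0.005 0.096 0 0 0.009" --pt "1 0.002 0.005 0.096 0 0 0.009" --pt "1 0.002 0.005 0.096 0 0 0.009" --pt "1 0.002 0.005 0.096 0 0 0.009"

```text
time_s: 23.22
tcp_pos: [0.4802, 0.1713, 0.0082]
ee_rot: [[-0.911, -0.412, -0.001], [-0.412, 0.911, -0.0], [0.001, 0.0, -1.0]]
wrist_force: [-1.0, -0.2, -0.4]
gripper_width: 0.783
```

Request:
jog_arm --pt "1 0 0 0 0 0 0" --pt "1 0 0 0 0 0 0" --pt "1 0 0 0 0 0 0" --pt "1 0 0 0 0 0 0" --pt "1 0 0 0 0 0 0" --pt "1 0 0 0 0 0 0" --pt "1 0 0 -0.03 0 0 0" --pt "1 0 0 -0.07 0 0 0" --pt "1 0 0 -0.11 0 0 0" --pt "1 0 0 -0.15 0 0 0"

```text
time_s: 24.05
tcp_pos: [0.4795, 0.1707, 0.1585]
ee_rot: [[-0.911, -0.412, -0.004], [-0.412, 0.911, -0.002], [0.004, -0.0, -1.0]]
wrist_force: [1.1, 1.2, -1.2]
gripper_width: 0.484
```

Run:
```python
from h import *
x,y=cab(-.062,.076)
print(x,y);go([x,y,.19],91)
s=cap('side','s10')
```

```text
0.5821795613920913 -0.14919658182364398
tcp [0.4795 0.1707 0.1585] yaw 114.3 J [  38.   14.  -21.   -0.  -55. -104.] t 24.05 gw 0.484 F [ 1.1  1.2 -1.2]
shift [ 0.0384 -0.3338 -0.0312] turn [-0.0012 -0.0043  0.4073]
```

View pics/s10.png

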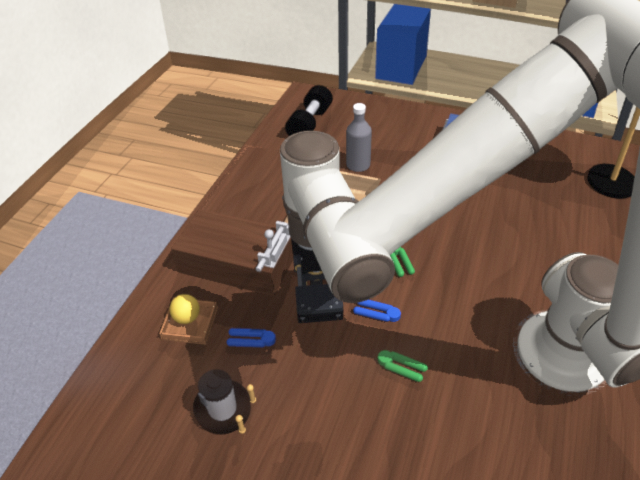

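Request:
jog_arm --pt "1 0.005 -0.04 -0.02 0 0 0.05" --pt "1 0.01 -0.08 -0.02 0 0 0.1" --pt "1 0.015 -0.12 -0.02 0 0 0.15" --pt "1 0.02 -0.16 -0.02 0 0 0.2" --pt "1 0.025 -0.2 -0.02 0 0 0.25" --pt "1 0.03 -0.24 -0.02 0 0 0.3" --pt "1 0.035 -0.28 -0.02 0 0 0.35" --pt "1 0.04 -0.31 -0.02 0 0 0.4" --pt "1 0.043 -0.331 -0.02 0 0 0.407" --pt "1 0.043 -0.331 -0.02 0 0 0.407"

```text
time_s: 24.93
tcp_pos: [0.5777, -0.1518, 0.1761]
ee_rot: [[-1.0, -0.013, -0.004], [-0.013, 1.0, -0.002], [0.004, -0.002, -1.0]]
wrist_force: [0.7, 0.7, -0.6]
gripper_width: 0.481
```

Run:
```python
from h import *
x,y=cab(-.066,.076)
print(x,y);go([x,y,.022],91)
t=cap('top');crop(t,300,130,200,150,4,'t11')
s=cap('side');crop(s,250,130,200,150,4,'s11')
```

```text
0.5781801738764598 -0.14926657825078204
tcp [ 0.5777 -0.1518  0.1761] yaw 90.7 J [  1.  22.  -7.   0. -61. -90.] t 24.93 gw 0.481 F [ 0.7  0.7 -0.6]
shift [-0.0011  0.0028  0.1541] turn [-0.0018 -0.0037 -0.0046]
```

View pics/s11.png

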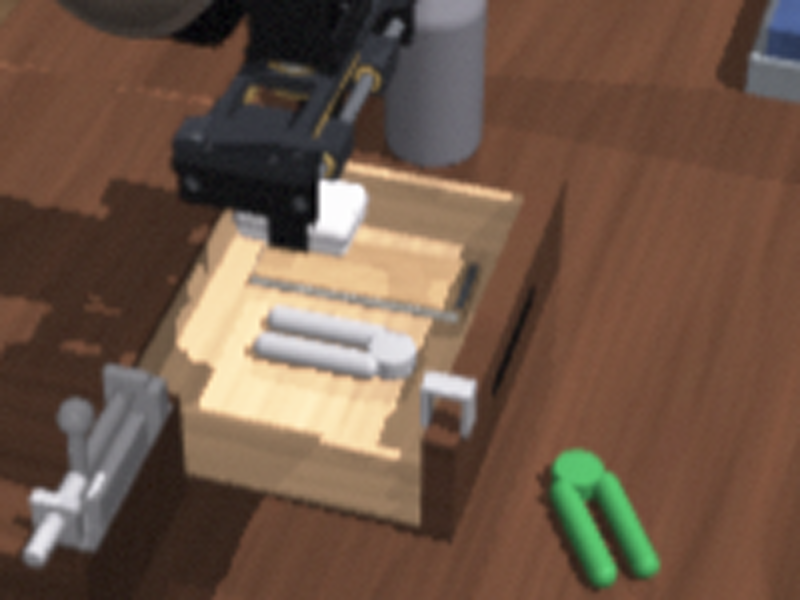

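Request:
jog_arm --pt "1 -0.001 0.002 0.04 0 0 0" --pt "1 -0.001 0.002 0.08 0 0 0" --pt "1 -0.001 0.002 0.11 0 0 0" --pt "1 -0.001 0.002 0.13 0 0 0" --pt "1 -0.001 0.002 0.142 0 0 0" --pt "1 -0.001 0.002 0.146 0 0 0" --pt "1 -0.001 0.002 0.146 0 0 0" --pt "1 -0.001 0.002 0.146 0 0 0" --pt "1 -0.001 0.002 0.146 0 0 0" --pt "1 -0.001 0.002 0.146 0 0 0"

```text
time_s: 25.87
tcp_pos: [0.5788, -0.1461, 0.0327]
ee_rot: [[-1.0, -0.018, -0.0], [-0.018, 1.0, -0.001], [0.0, -0.001, -1.0]]
wrist_force: [-0.8, 0.2, -1.0]
gripper_width: 0.476
```

Run:
```python
from h import *
x,y=cab(-.066,.076)
go([x,y,.021],91)
```

```text
tcp [ 0.5788 -0.1461  0.0327] yaw 91.0 J [  1.  31. -16.   0. -43. -90.] t 25.87 gw 0.476 F [-0.8  0.2 -1. ]
shift [ 0.0006 -0.0031  0.0117] turn [-0.0013 -0.0001  0.0007]
```

Request:
jog_arm --pt "1 0 -0.003 0.004 0 0 0" --pt "1 0 -0.003 0.008 0 0 0" --pt "1 0 -0.003 0.011 0 0 0" --pt "1 0 -0.003 0.0125 0 0 0" --pt "1 0 -0.003 0.0125 0 0 0" --pt "1 0 -0.003 0.0125 0 0 0" --pt "-0.15 0 -0.003 0.0125 0 0 0" --pt "-0.15 0 -0.003 0.0125 0 0 0" --pt "-0.15 0 -0.003 0.0125 0 0 0" --pt "-0.15 0 -0.003 0.0125 0 0 0"

```text
time_s: 26.7
tcp_pos: [0.5778, -0.1493, 0.0185]
ee_rot: [[-1.0, -0.018, -0.003], [-0.018, 1.0, -0.001], [0.003, -0.001, -1.0]]
wrist_force: [1.3, -1.1, -0.1]
gripper_width: 0.564
```

Request:
jog_arm --pt "-0.15 0 0 -0.01 0 0 0" --pt "-0.15 0 0 -0.03 0 0 0" --pt "-0.15 0 0 -0.07 0 0 0" --pt "-0.15 0 0 -0.11 0 0 0" --pt "1 0 0 -0.14 0 0 0" --pt "1 0.15 -0.07 -0.14 0 0 0" --pt "1 0.15 -0.07 -0.14 0 0 0" --pt "1 0.15 -0.07 -0.14 0 0 0" --pt "1 0.15 -0.07 -0.14 0 0 0" --pt "1 0.15 -0.07 -0.14 0 0 0"

```text
time_s: 27.53
tcp_pos: [0.4228, -0.2228, 0.1598]
ee_rot: [[-1.0, -0.013, -0.006], [-0.013, 1.0, 0.0], [0.006, 0.0, -1.0]]
wrist_force: [0.1, 0.3, -0.7]
gripper_width: 0.206
```

Run:
```python
from h import *
x,y=cab(-.225,-.02)
print(x,y);go([x,y,.035],91)
t=cap('top','t12');crop(t,300,130,200,150,4,'t12c')
s=cap('side','s12');crop(s,250,130,200,150,4,'s12c')
```

```text
0.42088443438142664 -0.24803423660467167
tcp [ 0.4228 -0.2228  0.1598] yaw 90.8 J [ -8.  11. -25.   0. -54. -81.] t 27.53 gw 0.206 F [ 0.1  0.3 -0.7]
shift [ 0.0015 -0.0252  0.1248] turn [ 0.0003 -0.006  -0.0041]
```

View pics/s12c.png

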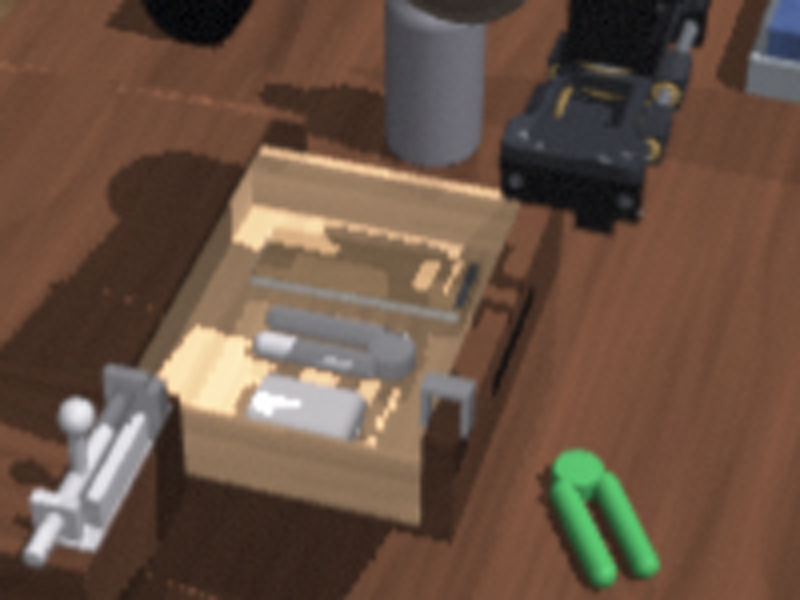

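View pics/t12.png

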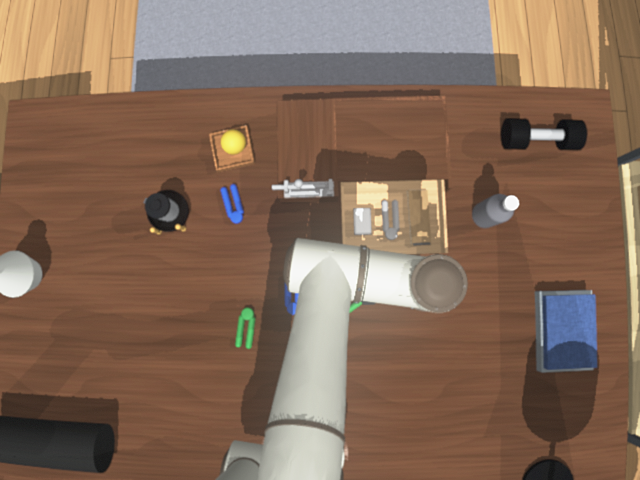

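Case, handgrip and pad are all in the drawer, at side crop (305,405), (335,340) and (360,285). Now pushing the drawer shut on its face.

Request:
jog_arm --pt "1 0.004 -0.025 0.04 0 0 0" --pt "1 0.004 -0.025 0.08 0 0 0" --pt "1 0.004 -0.025 0.11 0 0 0" --pt "1 0.004 -0.025 0.125 0 0 0" --pt "1 0.004 -0.025 0.125 0 0 0" --pt "1 -0.01 -0.025 0.125 0 0 0" --pt "1 -0.025 -0.025 0.125 0 0 0" --pt "1 -0.035 -0.025 0.125 0 0 0" --pt "1 -0.043 -0.025 0.125 0 0 0" --pt "1 -0.05 -0.025 0.125 0 0 0"

```text
time_s: 28.47
tcp_pos: [0.48, -0.2459, 0.035]
ee_rot: [[-1.0, -0.018, -0.003], [-0.018, 1.0, -0.001], [0.003, -0.001, -1.0]]
wrist_force: [-4.3, -0.7, 3.0]
gripper_width: 0.005
```

Request:
jog_arm --pt "1 -0.007 0 0 0 0 0" --pt "1 -0.015 0 0 0 0 0" --pt "1 -0.023 0 0 0 0 0" --pt "1 -0.031 0 0 0 0 0" --pt "1 -0.039 0 0 0 0 0" --pt "1 -0.047 0 0 0 0 0" --pt "1 -0.055 0 0 0 0 0" --pt "1 -0.063 0 0 0 0 0" --pt "1 -0.071 0 0 0 0 0" --pt "1 -0.079 0 0 0 0 0"

```text
time_s: 29.3
tcp_pos: [0.5594, -0.2446, 0.0339]
ee_rot: [[-1.0, -0.018, -0.003], [-0.018, 1.0, -0.001], [0.003, -0.001, -1.0]]
wrist_force: [-3.2, 0.7, 3.0]
gripper_width: 0.003
```

Run:
```python
from h import *
x,y=cab(-.0095,-.02)
print(x,y);go([x,y,.035],91)
s=cap('side');crop(s,250,130,200,150,4,'s13')
```

```text
0.6363514367860658 -0.2442631790926096
tcp [ 0.5594 -0.2446  0.0339] yaw 91.0 J [ -8.  32. -14.   0. -44. -81.] t 29.3 gw 0.003 F [-3.2  0.7  3. ]
shift [-0.0769 -0.001  -0.0013] turn [-0.0012 -0.0028  0.0003]
```

View pics/s13.png

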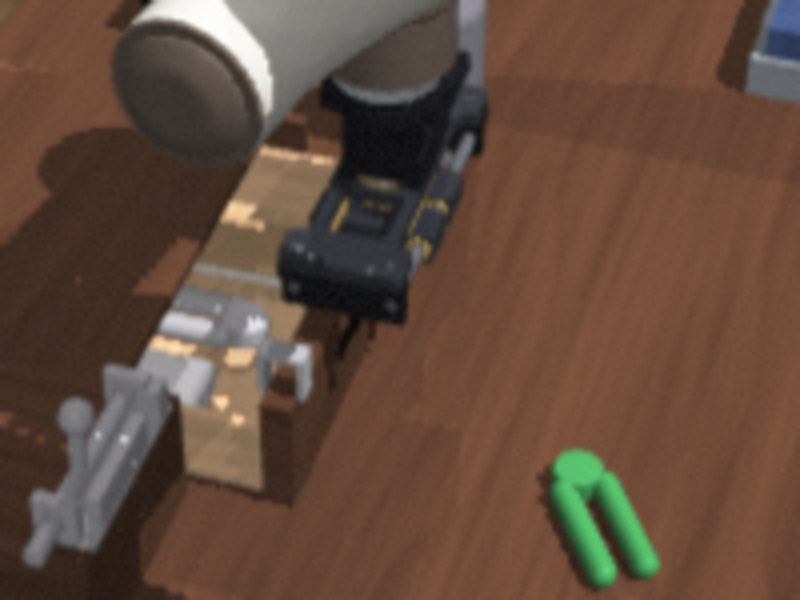

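Request:
jog_arm --pt "1 -0.008 0 0 0 0 0" --pt "1 -0.016 0 0 0 0 0" --pt "1 -0.024 0 0 0 0 0" --pt "1 -0.032 0 0 0 0 0" --pt "1 -0.04 0 0 0 0 0" --pt "1 -0.048 0 0 0 0 0" --pt "1 -0.055 0 0 0 0 0" --pt "1 -0.061 0 0 0 0 0" --pt "1 -0.066 0 0 0 0 0" --pt "1 -0.07 0 0 0 0 0"

```text
time_s: 30.18
tcp_pos: [0.6295, -0.2434, 0.0339]
ee_rot: [[-1.0, -0.018, -0.002], [-0.018, 1.0, -0.001], [0.002, -0.001, -1.0]]
wrist_force: [-4.1, 0.5, 2.4]
gripper_width: 0.004
```

Request:
jog_arm --pt "1 -0.001 0 0 0 0 0" --pt "1 -0.002 0 0 0 0 0" --pt "1 -0.003 0 0 0 0 0" --pt "1 -0.004 0 0 0 0 0" --pt "1 -0.005 0 0 0 0 0" --pt "1 -0.006 0 0 0 0 0" --pt "1 -0.0065 0 0 0 0 0" --pt "1 -0.007 0 0 0 0 0" --pt "1 -0.007 0 0 0 0 0" --pt "1 -0.007 0 0 0 0 0"

```text
time_s: 31.02
tcp_pos: [0.6358, -0.2433, 0.0338]
ee_rot: [[-1.0, -0.018, -0.002], [-0.018, 1.0, -0.001], [0.002, -0.001, -1.0]]
wrist_force: [-2.2, 1.0, 2.2]
gripper_width: 0.009
```

Not at the stop yet, judging by the force. I'll push a little further in small steps.

Request:
jog_arm --pt "1 -0.0005 0 0 0 0 0" --pt "1 -0.001 0 0 0 0 0" --pt "1 -0.0015 0 0 0 0 0" --pt "1 -0.002 0 0 0 0 0" --pt "1 -0.0025 0 0 0 0 0" --pt "1 -0.003 0 0 0 0 0" --pt "1 -0.0035 0 0 0 0 0" --pt "1 -0.004 0 0 0 0 0" --pt "1 -0.004 0 0 0 0 0" --pt "1 -0.004 0 0 0 0 0"

```text
time_s: 31.85
tcp_pos: [0.6387, -0.2433, 0.0338]
ee_rot: [[-1.0, -0.018, -0.005], [-0.017, 1.0, -0.001], [0.005, -0.001, -1.0]]
wrist_force: [-4.4, 0.2, 3.9]
gripper_width: 0.004
```

Run:
```python
from h import *
x,y=cab(-.0095,-.02)
print(x,y);go([x,y,.035],91)
s=cap('side');crop(s,230,130,200,150,4,'s14')
t=cap('top');crop(t,260,130,200,150,4,'t14')
```

```text
0.6363514367860658 -0.2442631790926096
tcp [ 0.6387 -0.2433  0.0338] yaw 91.0 J [ -7.  37.  -3.   0. -50. -82.] t 31.85 gw 0.004 F [-4.4  0.2  3.9]
shift [ 0.0024 -0.001  -0.0012] turn [-0.0009 -0.0047  0.    ]
```

View pics/s14.png

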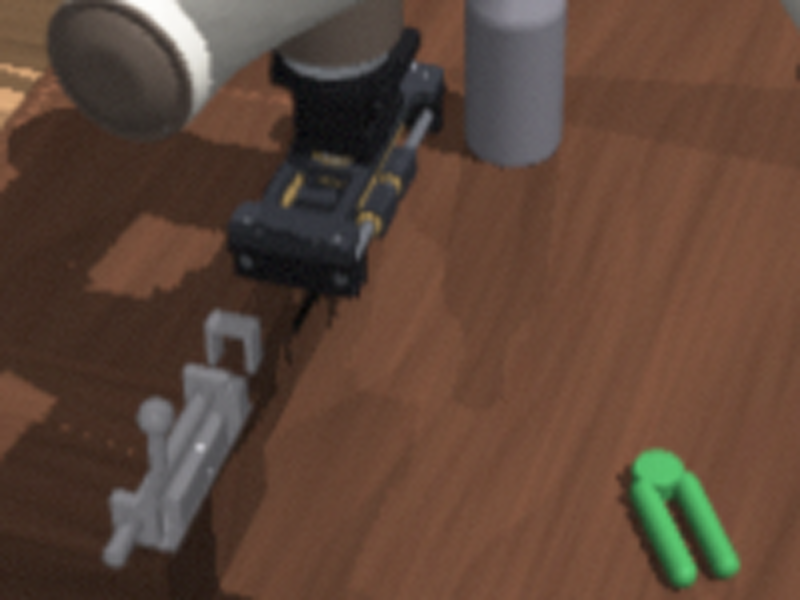

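Request:
jog_arm --pt "1 -0.0005 0 0 0 0 0" --pt "1 -0.001 0 0 0 0 0" --pt "1 -0.0015 0 0 0 0 0" --pt "1 -0.002 0 0 0 0 0" --pt "1 -0.0025 0 0 0 0 0" --pt "1 -0.0025 0 0 0 0 0" --pt "1 -0.0025 0 0 0 0 0" --pt "1 -0.0025 0 0 0 0 0" --pt "1 -0.0025 0 0 0 0 0" --pt "1 -0.0025 0 0 0 0 0"

```text
time_s: 32.78
tcp_pos: [0.6386, -0.2433, 0.0338]
ee_rot: [[-1.0, -0.017, -0.01], [-0.017, 1.0, -0.0], [0.01, -0.0, -1.0]]
wrist_force: [-10.9, 1.5, 6.9]
gripper_width: 0.004
```

The drawer is at its stop: the position hasn't changed while the push force climbed to 11 N. Backing off, going up and over behind the bolt's knob.

Request:
jog_arm --pt "1 0.02 0 0 0 0 0" --pt "1 0.04 0 0 0 0 0" --pt "1 0.05 0 -0.04 0 0 0" --pt "1 0.05 0 -0.08 0 0 0" --pt "1 0.05 0 -0.12 0 0 0" --pt "1 0.05 0 -0.17 0 0 0" --pt "1 0.05 0.04 -0.18 0 0 0" --pt "1 0.04 0.08 -0.18 0 0 0" --pt "1 0.03 0.12 -0.18 0 0 0" --pt "1 0.02 0.16 -0.18 0 0 0"

```text
time_s: 33.62
tcp_pos: [0.6213, -0.0824, 0.2151]
ee_rot: [[-1.0, -0.017, 0.003], [-0.017, 1.0, -0.001], [-0.003, -0.001, -1.0]]
wrist_force: [0.6, -0.2, -0.2]
gripper_width: 0.005
```

Run:
```python
from h import *
go([.6516,.056,.20],91)
s=cap('side');crop(s,210,150,160,120,5,'s15')
t=cap('top');crop(t,240,130,160,120,5,'t15')
```

```text
tcp [ 0.6213 -0.0824  0.2151] yaw 91.0 J [  7.  22.  -0.   0. -67. -96.] t 33.62 gw 0.005 F [ 0.6 -0.2 -0.2]
shift [-0.0326  0.1379  0.0151] turn [-0.0006  0.0032 -0.0008]
```

View pics/s15.png

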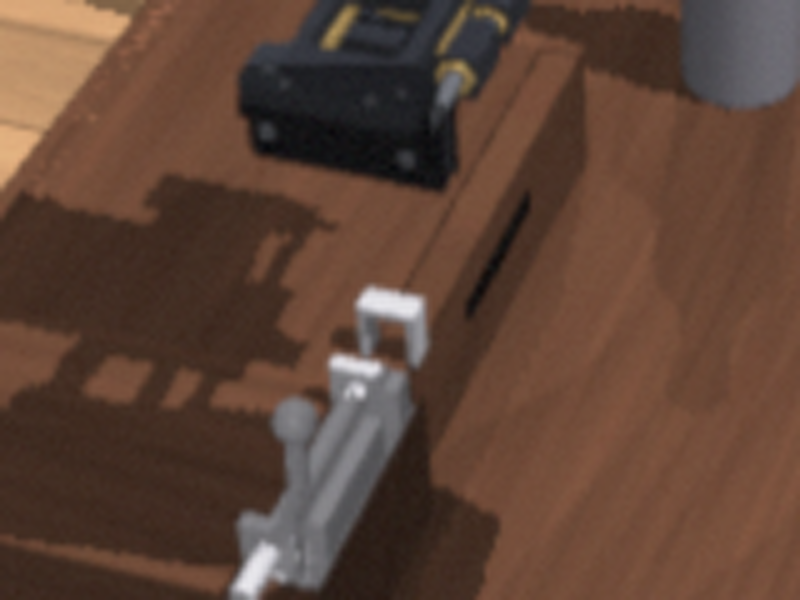

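View pics/t15.png

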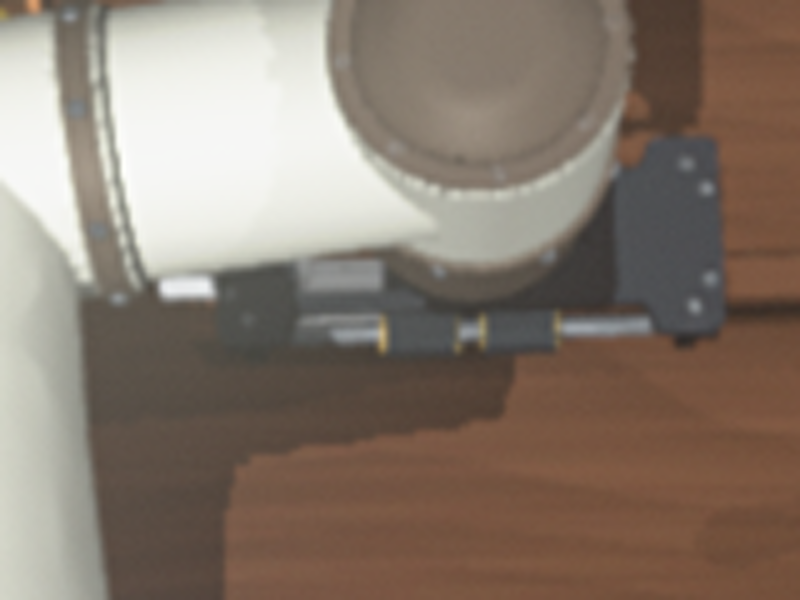

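Request:
jog_arm --pt "1 -0.01 0.04 0 0 0 0" --pt "1 -0.02 0.08 0 0 0 0" --pt "1 -0.03 0.12 0 0 0 0" --pt "1 -0.033 0.138 0 0 0 0" --pt "1 -0.033 0.14 0 0 0 0" --pt "1 -0.033 0.14 0 0 0 0" --pt "1 -0.033 0.14 0.02 0 0 0" --pt "1 -0.033 0.14 0.04 0 0 0" --pt "1 -0.033 0.14 0.04 0 0 0" --pt "1 -0.033 0.14 0.04 0 0 0"

```text
time_s: 34.55
tcp_pos: [0.6497, 0.0548, 0.1727]
ee_rot: [[-1.0, -0.016, -0.004], [-0.016, 1.0, -0.002], [0.004, -0.002, -1.0]]
wrist_force: [-0.2, 0.6, 1.6]
gripper_width: 0.004
```

Run:
```python
from h import *
go([.6516,.056,.12],91)
s=cap('side');crop(s,210,170,160,120,5,'s16')
```

```text
tcp [0.6497 0.0548 0.1727] yaw 90.9 J [  19.   27.    1.    0.  -64. -108.] t 34.55 gw 0.004 F [-0.2  0.6  1.6]
shift [-0.0021  0.0013  0.0527] turn [-0.0022 -0.0043 -0.0013]
```

View pics/s16.png

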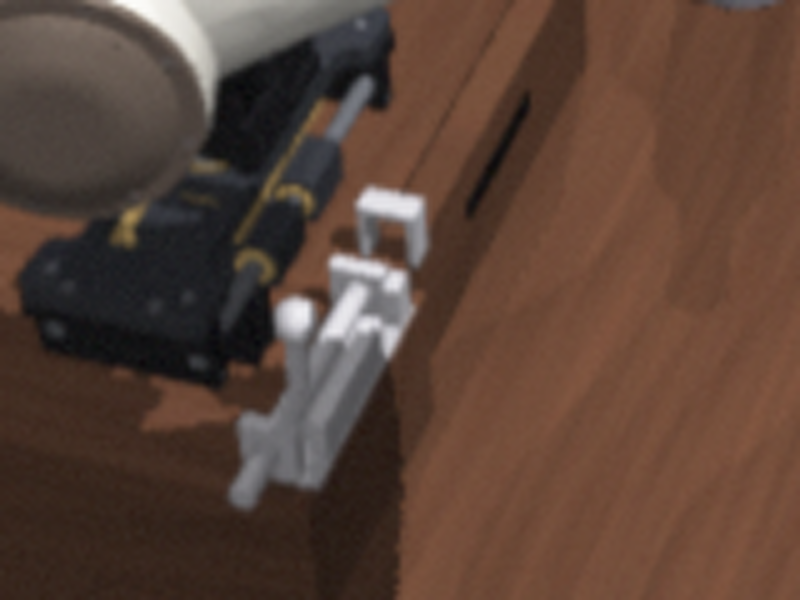

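Request:
jog_arm --pt "1 -0.002 0.001 0.02 0 0 0" --pt "1 -0.002 0.001 0.04 0 0 0" --pt "1 -0.002 0.001 0.052 0 0 0" --pt "1 -0.002 0.001 0.052 0 0 0" --pt "1 -0.002 -0.008 0.052 0 0 0" --pt "1 -0.002 -0.013 0.052 0 0 0" --pt "1 -0.002 -0.018 0.052 0 0 0" --pt "1 -0.002 -0.023 0.052 0 0 0" --pt "1 -0.002 -0.028 0.052 0 0 0" --pt "1 -0.002 -0.033 0.052 0 0 0"

```text
time_s: 35.43
tcp_pos: [0.6527, 0.0227, 0.122]
ee_rot: [[-1.0, -0.017, -0.002], [-0.017, 1.0, -0.001], [0.002, -0.001, -1.0]]
wrist_force: [-0.5, 0.8, -1.0]
gripper_width: 0.005
```

Run:
```python
from h import *
go([.6516,-.030,.12],91)
s=cap('side');crop(s,210,170,160,120,5,'s17');print(proj(s,sense()['tcp_pos']))
```

```text
tcp [0.6527 0.0227 0.122 ] yaw 91.0 J [  16.   29.   -3.    0.  -58. -105.] t 35.43 gw 0.005 F [-0.5  0.8 -1. ]
shift [ 0.002  -0.0526  0.0021] turn [-0.0011 -0.0018 -0.0001]
[[265.7349 246.1785]]
```

View pics/s17.png

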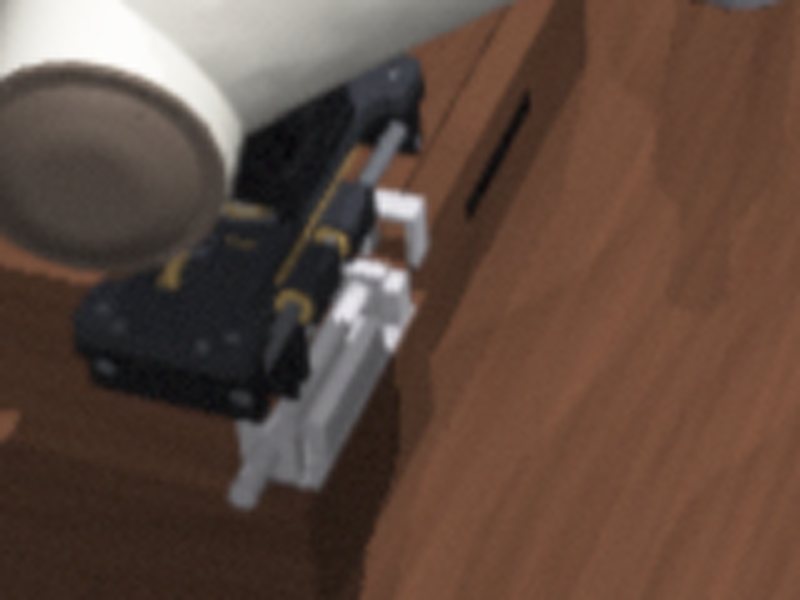

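Request:
jog_arm --pt "1 0.001 -0.005 0 0 0 0" --pt "1 0.001 -0.01 0 0 0 0" --pt "1 0.001 -0.015 0 0 0 0" --pt "1 0.001 -0.02 0 0 0 0" --pt "1 0.001 -0.025 0 0 0 0" --pt "1 0.001 -0.03 0 0 0 0" --pt "1 0.001 -0.035 0 0 0 0" --pt "1 0.001 -0.039 0 0 0 0" --pt "1 0.001 -0.043 0 0 0 0" --pt "1 0.001 -0.046 0 0 0 0"

```text
time_s: 36.32
tcp_pos: [0.6523, -0.0232, 0.1216]
ee_rot: [[-1.0, -0.017, -0.003], [-0.017, 1.0, -0.001], [0.003, -0.001, -1.0]]
wrist_force: [1.2, 1.9, 0.8]
gripper_width: 0.006
```

Request:
jog_arm --pt "1 0 -0.001 0 0 0 0" --pt "1 0 -0.002 0 0 0 0" --pt "1 0 -0.003 0 0 0 0" --pt "1 0 -0.004 0 0 0 0" --pt "1 0 -0.005 0 0 0 0" --pt "1 0 -0.006 0 0 0 0" --pt "1 0 -0.006 0 0 0 0" --pt "1 0 -0.006 0 0 0 0" --pt "1 0 -0.006 0 0 0 0" --pt "1 0 -0.006 0 0 0 0"

```text
time_s: 37.15
tcp_pos: [0.6522, -0.0288, 0.1213]
ee_rot: [[-1.0, -0.018, -0.003], [-0.018, 1.0, -0.001], [0.003, -0.001, -1.0]]
wrist_force: [0.3, 1.1, 0.1]
gripper_width: 0.003
```

Run:
```python
from h import *
go([.6516,-.030,.12],91)
s=cap('side');crop(s,210,170,160,120,5,'s18')
```

```text
tcp [ 0.6522 -0.0288  0.1213] yaw 91.0 J [  12.   29.   -3.    0.  -58. -101.] t 37.15 gw 0.003 F [0.3 1.1 0.1]
shift [ 0.0006 -0.0012  0.0013] turn [-0.0014 -0.0033  0.0002]
```

View pics/s18.png

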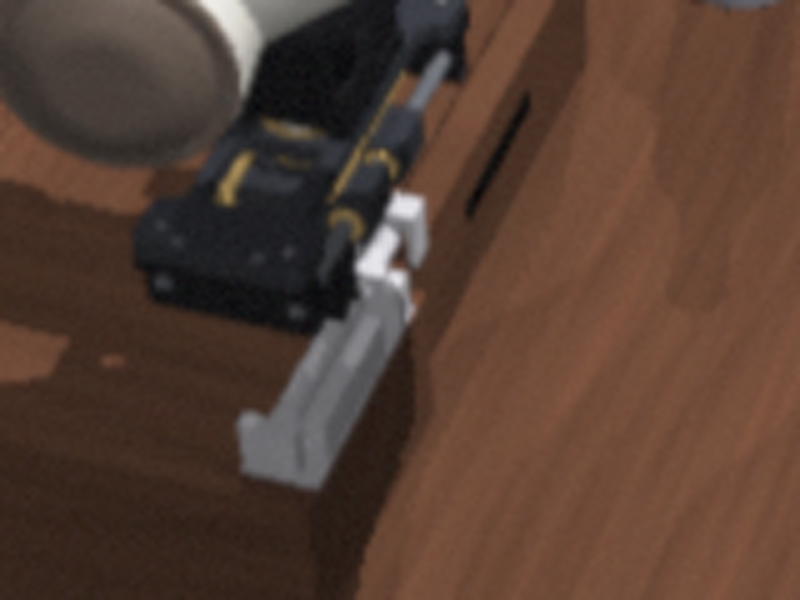

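The bolt is entering the staple. Pushing on in 1 mm steps until it stops.

Request:
jog_arm --pt "1 0 -0.001 0 0 0 0" --pt "1 0 -0.002 0 0 0 0" --pt "1 0 -0.003 0 0 0 0" --pt "1 0 -0.004 0 0 0 0" --pt "1 0 -0.005 0 0 0 0" --pt "1 0 -0.005 0 0 0 0" --pt "1 0 -0.005 0 0 0 0" --pt "1 0 -0.005 0 0 0 0" --pt "1 0 -0.005 0 0 0 0" --pt "1 0 -0.005 0 0 0 0"

```text
time_s: 38.03
tcp_pos: [0.6523, -0.0338, 0.1214]
ee_rot: [[-1.0, -0.018, -0.003], [-0.018, 1.0, -0.002], [0.003, -0.001, -1.0]]
wrist_force: [-0.8, 0.2, 1.2]
gripper_width: 0.006
```

Request:
jog_arm --pt "1 0 -0.001 0 0 0 0" --pt "1 0 -0.002 0 0 0 0" --pt "1 0 -0.003 0 0 0 0" --pt "1 0 -0.004 0 0 0 0" --pt "1 0 -0.005 0 0 0 0" --pt "1 0 -0.005 0 0 0 0" --pt "1 0 -0.005 0 0 0 0" --pt "1 0 -0.005 0 0 0 0" --pt "1 0 -0.005 0 0 0 0" --pt "1 0 -0.005 0 0 0 0"

```text
time_s: 38.87
tcp_pos: [0.6526, -0.036, 0.1214]
ee_rot: [[-1.0, -0.018, -0.002], [-0.018, 1.0, 0.002], [0.002, 0.002, -1.0]]
wrist_force: [-1.0, 9.8, 1.5]
gripper_width: 0.003
```

Run:
```python
from h import *
go([.6516,-.030,.12],91)
s=cap('side');crop(s,210,170,160,120,5,'s19')
```

```text
tcp [ 0.6526 -0.036   0.1214] yaw 91.0 J [  11.   29.   -3.   -0.  -58. -100.] t 38.87 gw 0.003 F [-1.   9.8  1.5]
shift [0.0009 0.006  0.0015] turn [ 0.0021 -0.002   0.0009]
```

View pics/s19.png

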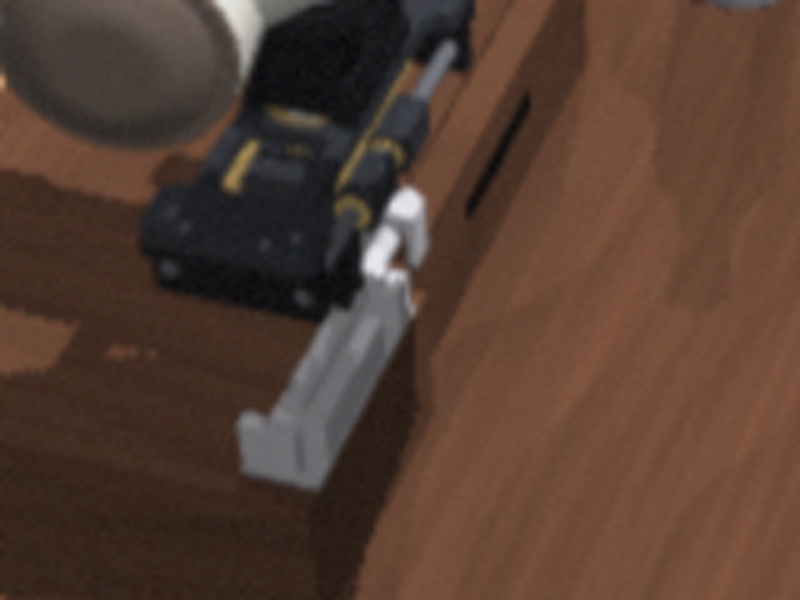

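Stop reached (9.8 N at y = -0.036). Backing off to check the bolt.

Request:
jog_arm --pt "1 0 0.015 0 0 0 0" --pt "1 0 0.03 0 0 0 0" --pt "1 0 0.03 -0.04 0 0 0" --pt "1 0 0.03 -0.08 0 0 0" --pt "1 -0.03 0.03 -0.08 0 0 0" --pt "1 -0.06 0.06 -0.08 0 0 0" --pt "1 -0.06 0.1 -0.08 0 0 0" --pt "1 -0.06 0.14 -0.08 0 0 0" --pt "1 -0.06 0.16 -0.08 0 0 0" --pt "1 -0.06 0.16 -0.08 0 0 0"

```text
time_s: 39.75
tcp_pos: [0.7095, 0.1277, 0.2001]
ee_rot: [[-1.0, -0.023, -0.003], [-0.023, 1.0, -0.002], [0.003, -0.002, -1.0]]
wrist_force: [-0.2, -0.5, 0.2]
gripper_width: 0.005
```

Run:
```python
from h import *
k=cab(.010,.169);print(k)
s=cap('side');crop(s,210,170,160,120,5,'s20');print(proj(s,[*k,.139]),proj(s,[*k,.094]))
t=cap('top');crop(t,240,130,160,120,5,'t20');print(proj(t,[*k,.139]))
```

```text
[ 0.6525 -0.055 ]
[[279.0458 217.0133]] [[280.5803 231.8719]]
[[322.7057 182.2888]]
```

View pics/s20.png

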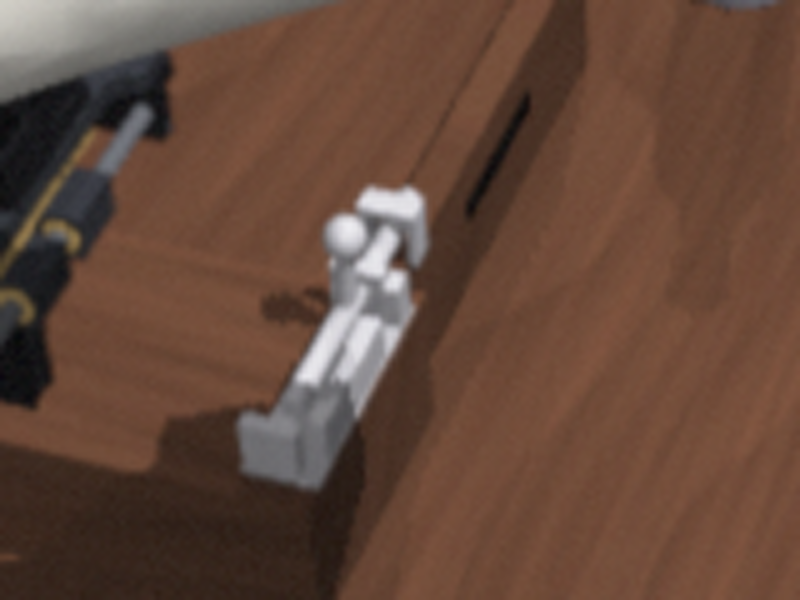

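View pics/t20.png

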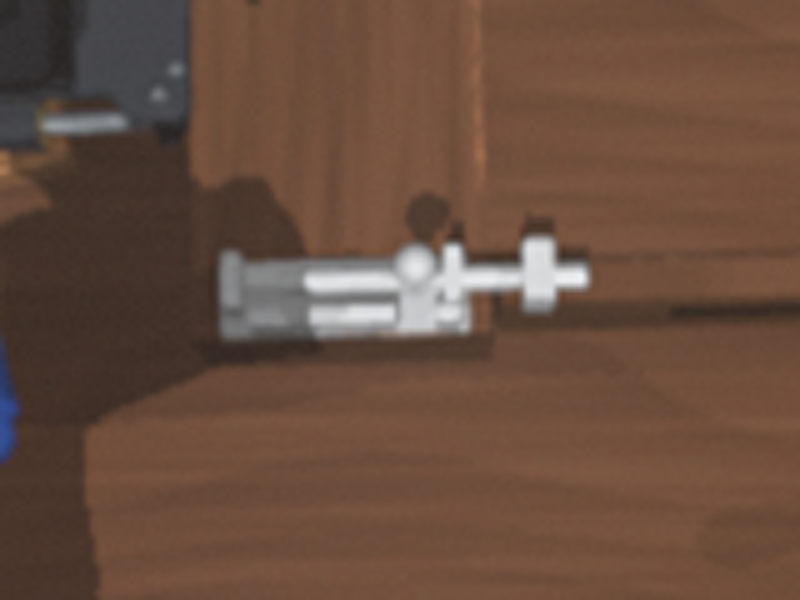

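Both views agree with the bolt fully across at 56 mm. The knob is at side (279,217) and top (323,183), exactly where predicted, with the handle up. Now positioning behind the knob (+x side) to turn it down.

Request:
jog_arm --pt "1 0.005 -0.04 0 0 0 0" --pt "1 0.01 -0.08 0 0 0 0" --pt "1 0.015 -0.12 0 0 0 0" --pt "1 0.02 -0.16 0 0 0 0" --pt "1 0.022 -0.183 0 0 0 0" --pt "1 0.022 -0.183 0 0 0 0" --pt "1 0.022 -0.183 0.02 0 0 0" --pt "1 0.022 -0.183 0.04 0 0 0" --pt "1 0.022 -0.183 0.04 0 0 0" --pt "1 0.022 -0.183 0.04 0 0 0"

```text
time_s: 40.68
tcp_pos: [0.6902, -0.0617, 0.1605]
ee_rot: [[-1.0, -0.017, -0.006], [-0.017, 1.0, -0.002], [0.006, -0.002, -1.0]]
wrist_force: [0.6, -0.3, 0.7]
gripper_width: 0.003
```

Run:
```python
from h import *
go([.688,-.055,.125],91)
s=cap('side');crop(s,210,170,160,120,5,'s21')
```

```text
tcp [ 0.6902 -0.0617  0.1605] yaw 91.0 J [  8.  31.   6.   0. -66. -97.] t 40.68 gw 0.003 F [ 0.6 -0.3  0.7]
shift [0.0019 0.0068 0.0355] turn [-0.0021 -0.0057 -0.0005]
```

View pics/s21.png

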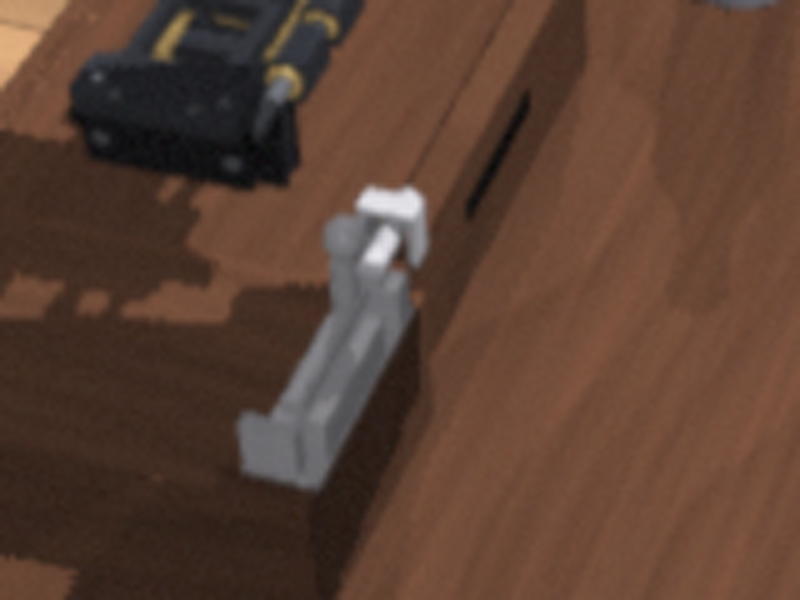

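Request:
jog_arm --pt "1 0.0 0.006 0.015 0 0 0" --pt "1 0.0 0.006 0.03 0 0 0" --pt "1 0.0 0.006 0.036 0 0 0" --pt "1 0.004 0.006 0.036 0 0 0" --pt "1 0.01 0.006 0.036 0 0 0" --pt "1 0.016 0.006 0.036 0 0 0" --pt "1 0.022 0.006 0.036 0 0 0" --pt "1 0.028 0.006 0.037 0 0 0" --pt "1 0.034 0.006 0.039 0 0 0" --pt "1 0.039 0.006 0.041 0 0 0"

```text
time_s: 41.57
tcp_pos: [0.6518, -0.0556, 0.1216]
ee_rot: [[-1.0, -0.018, -0.0], [-0.018, 1.0, -0.001], [0.0, -0.001, -1.0]]
wrist_force: [1.1, -0.1, 2.6]
gripper_width: 0.005
```

Run:
```python
from h import *
go([.633,-.055,.109],91)
s=cap('side');crop(s,210,170,160,120,5,'s22')
```

```text
tcp [ 0.6518 -0.0556  0.1216] yaw 91.0 J [  9.  29.  -3.   0. -58. -98.] t 41.57 gw 0.005 F [ 1.1 -0.1  2.6]
shift [0.0188 0.001  0.0126] turn [-0.0012 -0.0004  0.0005]
```

View pics/s22.png

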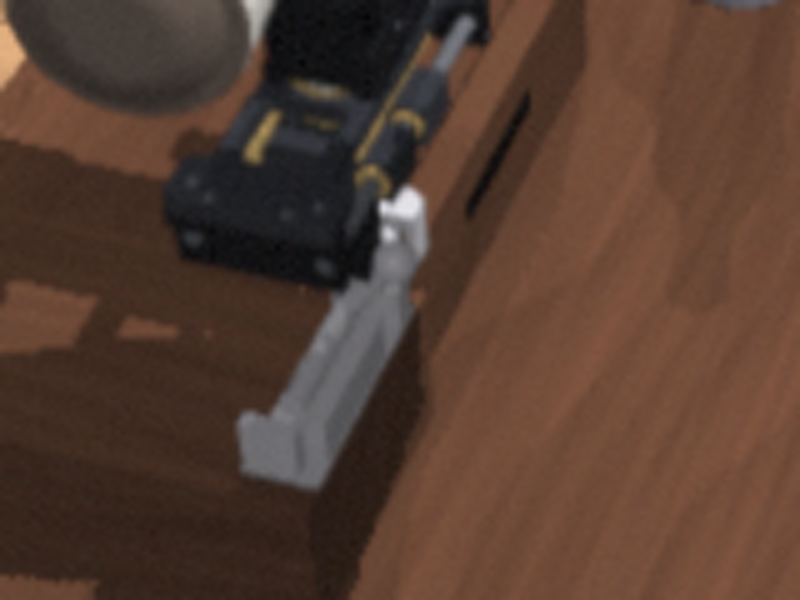

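The knob, at about (400,262) in the crop, is swinging over. Continuing along the arc.

Request:
jog_arm --pt "1 0.003 0 0.001 0 0 0" --pt "1 0.006 0 0.003 0 0 0" --pt "1 0.009 0 0.005 0 0 0" --pt "1 0.012 0 0.007 0 0 0" --pt "1 0.015 0 0.009 0 0 0" --pt "1 0.018 0 0.011 0 0 0" --pt "1 0.02 0 0.012 0 0 0" --pt "1 0.022 0 0.012 0 0 0" --pt "1 0.022 0 0.012 0 0 0" --pt "1 0.022 0 0.012 0 0 0"

```text
time_s: 42.45
tcp_pos: [0.6298, -0.056, 0.1086]
ee_rot: [[-1.0, -0.018, -0.003], [-0.018, 1.0, -0.001], [0.003, -0.001, -1.0]]
wrist_force: [2.0, -0.1, -0.9]
gripper_width: 0.006
```

Request:
jog_arm --pt "1 -0.015 0 0 0 0 0" --pt "1 -0.02 0 -0.02 0 0 0" --pt "1 -0.02 0 -0.05 0 0 0" --pt "1 -0.02 0 -0.05 0 0 0" --pt "1 -0.02 0 -0.05 0 0 0" --pt "1 -0.02 0 -0.05 0 0 0" --pt "1 -0.02 0.0 -0.05 0 0 0" --pt "1 -0.02 0.04 -0.05 0 0 0" --pt "1 -0.02 0.07 -0.05 0 0 0" --pt "1 -0.02 0.07 -0.05 0 0 0"

```text
time_s: 43.28
tcp_pos: [0.6479, 0.0182, 0.1571]
ee_rot: [[-1.0, -0.022, -0.005], [-0.022, 1.0, -0.001], [0.005, -0.001, -1.0]]
wrist_force: [-0.7, -0.4, 0.6]
gripper_width: 0.006
```

Run:
```python
from h import *
go([.609,-.055,.14],91)
s=cap('side');crop(s,210,170,160,120,5,'s23')
t=cap('top');crop(t,240,130,160,120,5,'t23')
```

```text
tcp [0.6479 0.0182 0.1571] yaw 91.2 J [  16.   27.   -1.   -0.  -62. -105.] t 43.28 gw 0.006 F [-0.7 -0.4  0.6]
shift [ 0.0404 -0.0723  0.0174] turn [-0.0009 -0.0051  0.0042]
```

View pics/s23.png

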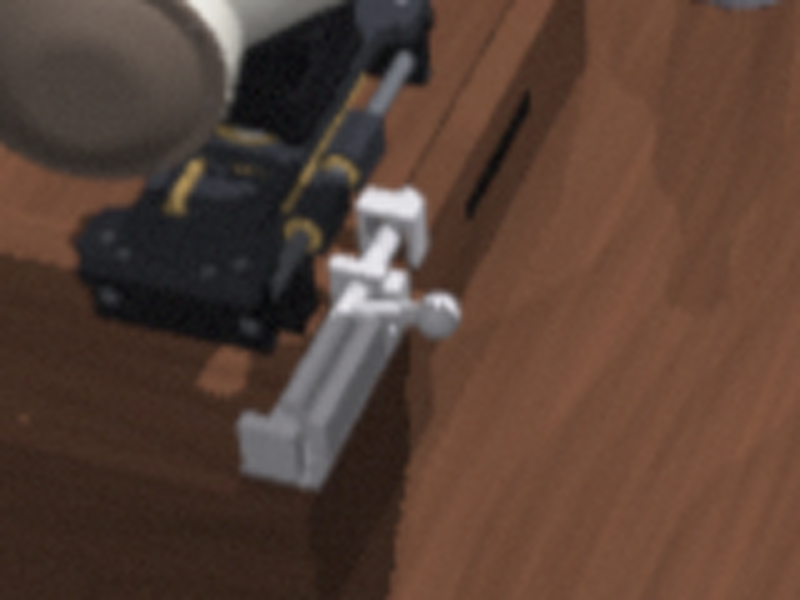

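View pics/t23.png

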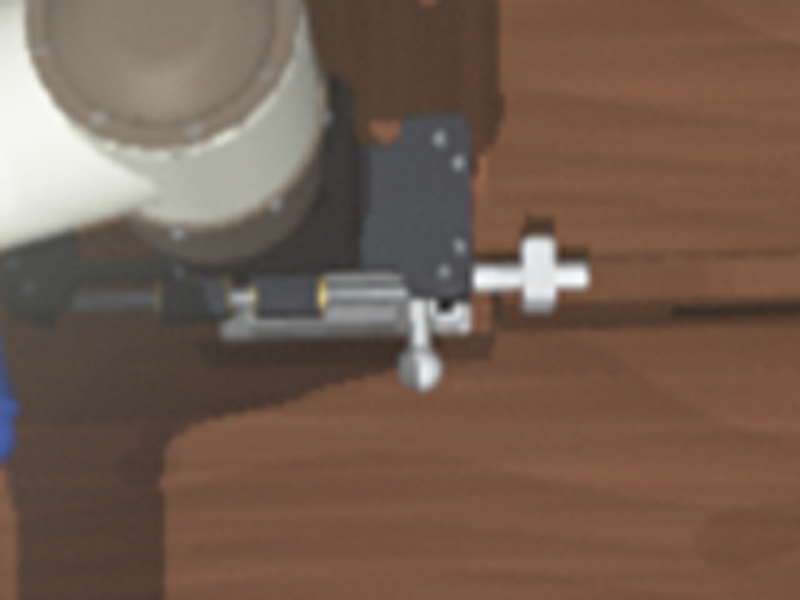

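Request:
jog_arm --pt "1 0.015 -0.03 0 0 0 0" --pt "1 0.03 -0.06 0 0 0 0" --pt "1 0.04 -0.072 0 0 0 0" --pt "1 0.04 -0.072 0 0 0 0" --pt "1 0.04 -0.072 0 0 0 0" --pt "1 0.04 -0.072 0.015 0 0 0" --pt "1 0.04 -0.072 0.025 0 0 0" --pt "1 0.04 -0.072 0.032 0 0 0" --pt "1 0.04 -0.072 0.038 0 0 0" --pt "1 0.04 -0.072 0.042 0 0 0"

```text
time_s: 44.22
tcp_pos: [0.6097, -0.0581, 0.1154]
ee_rot: [[-1.0, -0.018, -0.004], [-0.018, 1.0, -0.002], [0.004, -0.001, -1.0]]
wrist_force: [0.8, -0.2, 0.0]
gripper_width: 0.009
```

Run:
```python
from h import *
go([.609,-.055,.104],91)
s=cap('side');k=cab(-.035,.169);print(k,proj(s,[*k,.094]))
```

```text
tcp [ 0.6097 -0.0581  0.1154] yaw 91.0 J [ 10.  26.  -9.   0. -55. -99.] t 44.22 gw 0.009 F [ 0.8 -0.2  0. ]
shift [0.0006 0.0031 0.0114] turn [-0.0015 -0.0043  0.0007]
[ 0.6075 -0.0557] [[299.3752 235.9884]]
```

Request:
jog_arm --pt "1 0 0.002 0.002 0 0 0" --pt "1 0 0.002 0.004 0 0 0" --pt "1 0 0.002 0.006 0 0 0" --pt "1 0 0.002 0.008 0 0 0" --pt "1 0 0.002 0.01 0 0 0" --pt "1 0 0.002 0.011 0 0 0" --pt "1 0 0.002 0.012 0 0 0" --pt "1 0 0.002 0.013 0 0 0" --pt "1 0 0.002 0.0135 0 0 0" --pt "1 0 0.002 0.0135 0 0 0"

```text
time_s: 45.1
tcp_pos: [0.6099, -0.0565, 0.104]
ee_rot: [[-1.0, -0.018, -0.002], [-0.018, 1.0, -0.002], [0.002, -0.002, -1.0]]
wrist_force: [-1.5, 0.7, 4.3]
gripper_width: 0.008
```

Request:
jog_arm --pt "1 0 0 0.0005 0 0 0" --pt "1 0 0 0.001 0 0 0" --pt "1 0 0 0.0015 0 0 0" --pt "1 0 0 0.002 0 0 0" --pt "1 0 0 0.0025 0 0 0" --pt "1 0 0 0.0025 0 0 0" --pt "1 0 0 0.0025 0 0 0" --pt "1 0 0 0.0025 0 0 0" --pt "1 0 0 0.0025 0 0 0" --pt "1 0 0 0.0025 0 0 0"

```text
time_s: 45.93
tcp_pos: [0.6099, -0.0565, 0.1034]
ee_rot: [[-1.0, -0.019, -0.001], [-0.019, 1.0, -0.002], [0.001, -0.002, -1.0]]
wrist_force: [-5.8, 1.7, 12.6]
gripper_width: 0.006
```

At the down stop (12.6 N, tip at 0.103, as it should be). Lifting away for the last checks.

Request:
jog_arm --pt "1 0 0 -0.02 0 0 0" --pt "1 0 0 -0.06 0 0 0" --pt "1 0 0 -0.1 0 0 0" --pt "1 0.03 0 -0.12 0 0 0" --pt "1 0.07 0 -0.12 0 0 0" --pt "1 0.11 0 -0.12 0 0 0" --pt "1 0.15 0 -0.12 0 0 0" --pt "1 0.18 0 -0.12 0 0 0" --pt "1 0.18 0 -0.12 0 0 0" --pt "1 0.18 0 -0.12 0 0 0"

```text
time_s: 46.77
tcp_pos: [0.4294, -0.0595, 0.2219]
ee_rot: [[-1.0, -0.018, -0.0], [-0.018, 1.0, -0.001], [0.0, -0.001, -1.0]]
wrist_force: [0.2, 0.7, 0.1]
gripper_width: 0.004
```

Run:
```python
from h import *
s=cap('side','s24');crop(s,210,170,160,120,5,'s24c')
t=cap('top','t24');crop(t,240,130,160,120,5,'t24c')
k=cab(-.035,.169);print(proj(s,[*k,.094]),proj(t,[*k,.094]));st=sense();print(st['wrist_force'],st['time_s'])
```

```text
[[299.3752 235.9884]] [[323.4438 205.1416]]
[ 0.2394 -0.3721  0.0241] 46.8667
```

View pics/s24c.png

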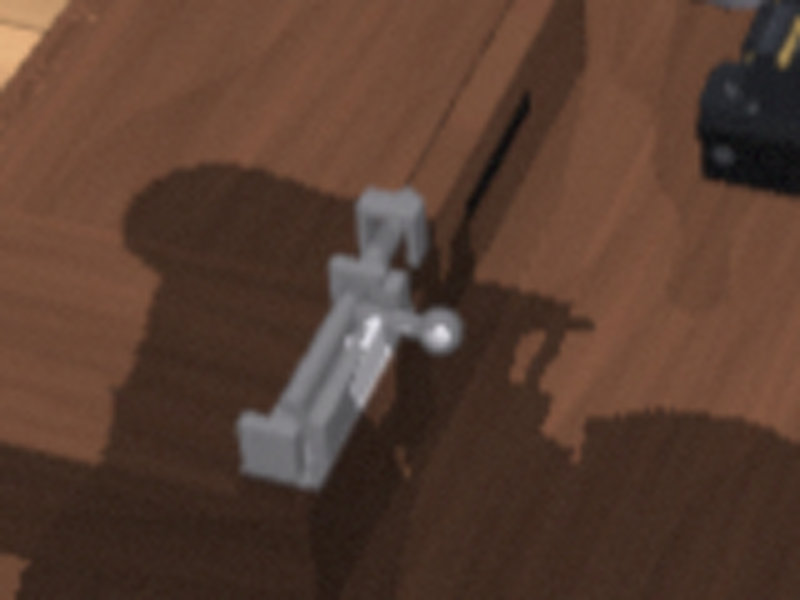

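View pics/s24.png

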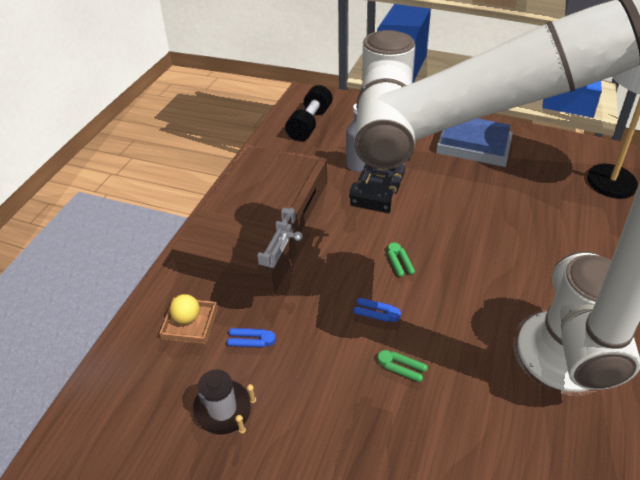

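View pics/t24.png

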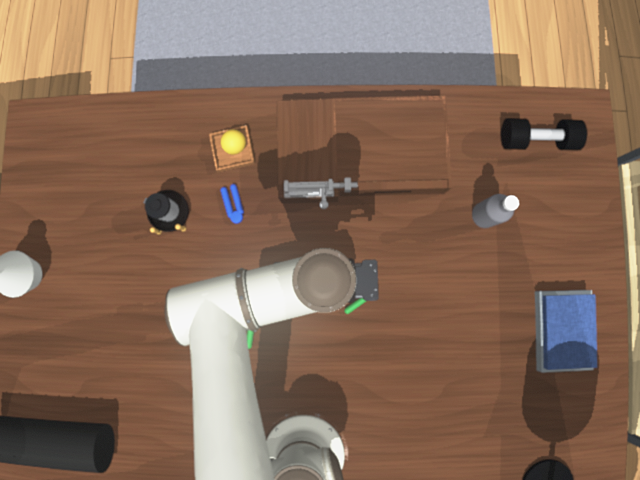

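The knob sits at side (298,236), where the fully-down position predicts (299,236). The bolt is through the staple, the drawer is shut, and the dish, shaker, ball and bottle are standing as they should. Handing in.

Run:
```python
from h import *
print(finish_job())
```

```text
the job is handed in; nothing more can be done
None
```

The kit is packed away and the job was handed in at about 47 s of the 210 s allowed; no verdict was reported.

**What I did**
- I drew the pad out between the posts. The dish came down flat behind them with the shaker upright.
- I laid the pad, the chrome hand gripper and the white case in the drawer. No whistle or stopwatch was there; the blue and green grippers were look-alikes and I left them alone.
- The case was knocked a few centimetres aside mid-run, so I measured it again before picking it up.
- I pushed the drawer to its stop, slid the bolt fully across with its handle up, and only then turned the handle down into the notch.

**Last checks**
- **Drawer:** it stopped moving while the push force rose to 11 N. The stop came about 2 mm further in than I had estimated, which is within calibration error.
- **Bolt:** it stopped at 10 N. The knob matched the predicted fully-across position in both views to within a pixel.
- **Handle:** it stopped at 13 N pressing down. The knob was about 1.4 pixels from the predicted fully-down position, also within calibration error.
- **Rest of the scene:** the dish and shaker were standing behind the posts, and the ball and bottle were untouched. The wrist force was near zero, so the robot was touching nothing.

No check failed.

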